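Turn a plaster mould half over in the turnover jig

ROBOT

A 7-joint arm with a two-finger parallel gripper is mounted at the origin on the work surface. World frame = base frame: x ahead of the robot, y to its left, z up, the work surface at z = 0. Lengths are in m, angles in rad, forces in N, time in s.
With the tool pointing down it reaches from about 0.4 to 0.85 m from the base axis. Payload 10.4 kg.
Tool frame: the origin (TCP) lies between the finger pads; the fingertips stand 25 mm ahead of it and the grasp point (between the pads) lies 6 mm ahead of it; x points along the fingers, y is the direction in which the jaws open and shut, and the axes are right-handed (so a half turn about x gives the same grasp; the last joint's range is limited). The gripper opens to 87 mm and grips with 3 to 60 N. Pads are 19 mm wide; open, the fingers measure 117 mm over their backs; the gripper's body (75 mm by 190 mm) begins 51 mm behind the grasp point.
Start: joints at [1.14, 0.332, -0.065, 1.46, 0.022, 1.35, -0.088], TCP at [0.248, -0.574, 0.21] pointing down, gripper open.
Joint ranges: [-2.6, 2.6], [-0.5, 2.12], [-1.47, 1.34], [0.16, 2.42], [-1.27, 4.41], [0.06, 2.06], [-2.6, 2.6]. Speed limits (rad/s): [2.22, 2.22, 2.79, 2.79, 3.14, 3.14, 3.14].

INTERFACE

Orientations are given as a unit quaternion [x, y, z, w].
In Python, from bench import r gives the robot as it stands.
- The arm moves only by the shell command python3 -m pendant 'ROWS' [FORCE]. ROWS is JSON, a list of rows, each an object with "translation": the shift along the world's x, y, z in cm, a list of three; "angular": the turn, a rotation vector about the world's x, y, z in degrees, a list of three; "hand": the opening, from -1 (shut) to 1 (fully open). In form: [{"translation": [dx, dy, dz], "angular": [wx, wy, wz], "hand": hand}, ...]. A call has 1 to 20 rows; each row shifts and turns the commanded pose from where the row before left it; what a row does not reach is not made up. A row lasts 1/10 s, in which the tool goes at most 50 mm and 8.59 degrees, less where a joint would pass 70% of its speed; a pose out of reach is approached as far as the arm can. A call is refused whole if a number of a shift passes 5 or a number of a turn 8.59, either way. A call with a gripper value outside its range is refused whole. The fingers move at their own pace and stop on an object; FORCE is the grip in N (left out, the last holds). Time passes only in rows, so rows that do not move let the fingers close. It gives the time, the measured TCP pose, the force and the opening at its end, in the units of the state.
- r.read_state(): the state, without advancing time (a new reading comes with each control period).
- r.camera(name): name is "scene" or "top" or "wrist"; returns the picture (480x640x3 uint8, red, green, blue); there is no depth.
- r.camera_info(name): a dict with "fx", "fy", "cx", "cy" (pixels), "rvec" (rotation vector, rad) and "tvec" (3), from world to camera coordinates, as OpenCV has them; the wrist camera has in their place "mount" (4x4, takes a point from camera to tool coordinates, whose origin is the TCP and whose axes are the tool frame's). Camera axes: x right, y down, z forward; pixel columns grow to the right and rows downward; lengths in m; the calibration is good to about 2 mm. A picture is of the moment at which its call begins: read the wrist's pose just before it. camera_info takes no time and is no camera call.
- r.close_job(): hands the job in, once; it reports no verdict.
Trained networks look in the newest picture that a camera, given by its name, has taken for a name from the list of things; names that differ only in an ending like _2 or _b are one class to them, and where a whole thing is asked for, a point or a joint stands for the part that bears it (a point fixed in the world has none). Each returns a list of dicts, best first, with "confidence" (0 to 1); they miss things now and then, are a little off and sometimes report something else, mostly with a low value. They report only what shows in the picture. A call takes as long as a camera call.
- r.find_in(camera, name): "point" ([row, column] in pixels, amid what is visible of it).
- r.mark_of(camera, name): "point" ([row, column] in pixels: a listed point, or the origin of a listed thing).
The state is a dict: "time": time; "joint_positions": joint angles; "joint_vel": joint speeds; "joint_torque": joint torques, N m; "ee_pos": TCP position; "eef_rot": TCP orientation; "ft_force": force on the tool from outside, world axes, zero at the start; "torque": the same for the moment, N m; "width": finger opening in m.
Only numpy, scipy, OpenCV 4.12 (cv2) and the standard library are available. Lean on these libraries where they do the work, as an engineer would, in place of code of your own. Each camera call takes 0.05 s, during which the arm holds its last target.

TASK

First lay the small plaster mould half with the four blue key dots, face up as it is, right down into the pocket of the locked flipper plate. Then pull up the red spring knob and twist it into its rest notch so that the plunger stays up by itself, and let go of it. Finally swing the flipper plate fully over by its blue handle, guiding it down gently rather than letting it fall, so that the mould drops face down into the green nest; leave the knob parked and everything else on the bench where it stands.

Things in the scene. Friction and masses are not known exactly. Their poses are not given: they have to be found in the camera images.
- turner: Turnover jig, bolted down: grey base 170 x 190 x 10 mm. Origin on the bench under the middle of the hinge axis, which runs along its x, 62 mm up, between posts at x = +-50 mm (72 mm high). At the start the flipper plate lies on the +y side; the green nest is on the -y side; the spring plunger stands upright at x = +67 mm, y = 0 on a bracket (column x 92 to 104 mm, arm top 107 mm high).
- nest (a point): Centre of the floor of the green nest, 50 mm above the bench, axes as the jig. The recess measures 67 mm along x by 62 mm along y and is 10 mm deep.
- flipper (a joint): Angle of the aluminium flipper plate, rad, about the jig's +x axis: 0 = lying open on the +y side, pocket up (start, locked by the plunger); pi/2 = standing up; pi = fully over, pocket down over the nest. 0.3 kg, almost free hinge: it falls if let go in mid-swing. It will not turn while the plunger bolt is down.
- pocket (a point): Centre of the pocket's floor in the flipper plate; z out of the pocket, y away from the hinge. At angle 0: 38 mm above the bench, 49.5 mm from the hinge axis. Pocket 65 (x) x 55 (y) mm, 24 mm deep; 6 mm walls at the two y ends, but on the x sides only 7 mm corner returns, leaving a 41 mm gap for the fingers. A part slides out only some 30 degrees past upright.
- handle (a point): Middle of the blue round handle bar, 12 mm in diameter and 84 mm long between its arms, parallel to the hinge axis and 140 mm from it, level with the hinge when the plate is at 0 or pi (62 mm above the bench). 51 mm are free between bar and plate. The bar may turn between the fingers while it swings.
- plunger (a joint): Lift of the spring plunger, m: 0 = bolt down, plate locked; from about 0.0125 its brass cross pin clears the sleeve's top and the knob can turn; 0.018 = end of travel. Spring 5 N at the bottom, 10 N at 0.0125. Parked in the rest notch it reads about 0.009.
- tknob (a joint): Turn of the red T-knob, rad, counter-clockwise from above positive: 0 = cross pin in its deep slot (only there can it go fully down); the rest notch (brass coloured, 3 mm deep) is centred at 1.2, where the pin may settle between about 1.0 and 1.4; beyond it is an end stop. Lowered there, the pin stays in the notch.
- knob_grip (a point): Centre of the red T-knob's grip bar, 46 mm long (its own x axis; the jig's x axis at turn 0), 14 mm wide (its y), 20 mm high, 143 mm above the bench when the bolt is down. It stands on a thin stem with 14 mm free beneath it. Nothing stands beside it.
- mould: The plaster mould half to be turned over: white block 60 (x) x 50 (y) x 28 (z) mm with four blue key dots and a shallow brownish figure shape on its face (+z side, up at the start), about 0.12 kg, origin at the centre of its underside (the side away from the face). Either way round about z will do.
- round_mould: Bystander: loose white round plaster mould, 72 mm across, 32 mm high, origin under its centre.
- tall_mould: Bystander: loose cream square mould 52 x 52 x 55 mm, no blue dots, origin under its centre.
- puppy: Bystander: loose white figurine of a sitting dog, 42 mm across, 75 mm high, beside the flipper plate, origin under its centre.
- slip_jar: Bystander: loose white jar with yellow cap, 44 mm across, 65 mm high, beside the nest, origin under its centre.
- cone_weight: Bystander: loose brass weight, 48 mm across, 45 mm high, near the plunger, origin under its centre.
- red_bowl: Bystander: loose red bowl, 110 mm across, 50 mm high, origin under its centre.
- big_mould: Bystander: loose white round mould, 110 mm across, 60 mm high, origin under its centre.
- brush: Bystander: loose brush 190 mm long, lying on the bench right of the jig.

How it is judged:
By the outcome, as a careful person would: the job done as asked, in the order asked, and still so for the second after the job is handed in, with the robot touching nothing.
It also fails if it takes over 67 s, if anything falls off the work surface, if the arm or the gripper's body presses on something with over 40 N, if the wrist force passes 120 N, or if a joint passes its speed limit or range.

## Working session

There is one attempt and no reset: what is moved stays moved. The work goes in short steps, Python scripts to look and compute and a shell command to move; the robot and the scene stay as the last step left them, time stands still between calls to the robot, and variables do not carry over. Pictures are saved under pics/ and viewed, and the job is handed in when it is done.

```bash
mkdir -p pics; ls; python3 - <<'E'
from bench import r
import cv2
s=r.read_state(); print(s)
for c in ("scene","top","wrist"):
    im=r.camera(c); cv2.imwrite(f"pics/a_{c}.png",im[:,:,::-1]); print(c,r.camera_info(c))
    if c!="wrist":
        for n in ("turner","nest","pocket","handle","knob_grip","mould"):
            print(c,n,[(d["point"],round(d["confidence"],2)) for d in r.mark_of(c,n)][:3])
print(r.read_state()["time"])
E
```

```text
pics
{'time': 0.0, 'joint_positions': array([ 1.14041714,  0.33287708, -0.06468626,  1.46095074,  0.02161294,
        1.34989514, -0.08846654]), 'joint_vel': array([ 0.00058043, -0.00037162,  0.00047275, -0.00143725, -0.00131863,
        0.00110165, -0.00168674]), 'joint_torque': array([ 5.26496240e-05, -6.23240876e+01,  2.52098119e-02, -3.89899743e+01,
       -6.11193851e-02,  3.97555938e-02,  1.54220197e-04]), 'ee_pos': array([ 0.24767701, -0.57338541,  0.20934617]), 'eef_rot': array([-0.69232518, -0.14368008,  0.69258824, -0.14270046]), 'ft_force': array([0.23164704, 0.45244036, 0.02536522]), 'torque': array([-0.02214382, -0.05879812, -0.00026122]), 'width': 0.0873196884582799}
scene {'fx': 489.32532246300343, 'fy': 489.32532246300343, 'cx': 319.0400394912607, 'cy': 245.01160682329706, 'rvec': array([ 1.67383504,  1.66382331, -0.84679723]), 'tvec': array([-0.00489993, -0.22694288,  1.55924068])}
scene turner [([289.2, 278.8], 0.6)]
scene nest [([275.9, 260.4], 0.89), ([253.4, 282.7], 0.39)]
scene pocket [([274.6, 299.9], 0.62)]
scene handle [([259.1, 338.1], 0.56)]
scene knob_grip
[... 236 characters left out ...]
ay([0.02144263, 0.5573775 , 1.49392729])}
top turner []
top nest [([250.7, 387.6], 0.56)]
top pocket [([256.6, 344.8], 0.83)]
top handle [([261.7, 311.4], 0.93)]
top knob_grip [([220.5, 360.6], 0.7)]
top mould [([289.5, 235.5], 0.59)]
wrist {'fx': 407.99797460737153, 'fy': 407.99797460737153, 'cx': 325.9783608377963, 'cy': 241.80409859964854, 'mount': array([[-6.97746713e-04, -2.68365764e-01,  9.63316838e-01,
        -1.75243602e-01],
       [ 9.99999699e-01,  1.40870794e-04,  7.63561242e-04,
         7.93972455e-05],
       [-3.40616905e-04,  9.63317080e-01,  2.68365585e-01,
        -7.45389292e-02],
       [ 0.00000000e+00,  0.00000000e+00,  0.00000000e+00,
         1.00000000e+00]])}
0.75
```

View pics/a_scene.png

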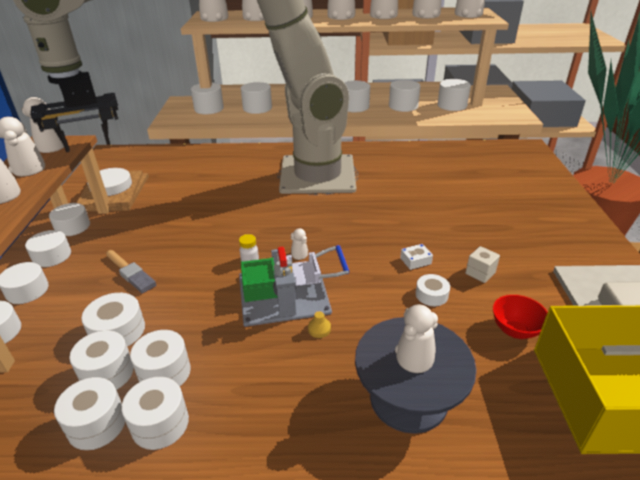

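View pics/a_top.png

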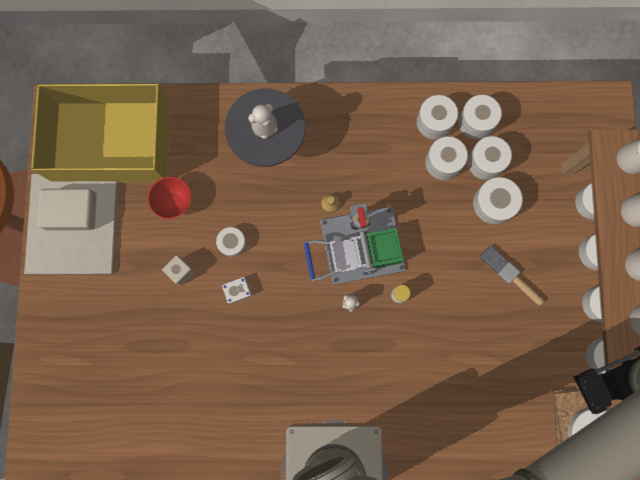

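```bash
cat > h.py <<'E'
import numpy as np, cv2
from bench import r
from scipy.spatial.transform import Rotation as R
def cam(c):
    i=r.camera_info(c)
    K=np.array([[i['fx'],0,i['cx']],[0,i['fy'],i['cy']],[0,0,1.]])
    if c=='wrist':
        s=r.read_state(); T=np.eye(4);T[:3,:3]=R.from_quat(s['eef_rot']).as_matrix();T[:3,3]=s['ee_pos']
        W=np.linalg.inv(T@i['mount']); return K,W[:3,:3],W[:3,3]
    return K,R.from_rotvec(i['rvec']).as_matrix(),np.array(i['tvec'])
def ray(c,rc,z,C=None):
    K,Rm,t=C or cam(c)
    o=-Rm.T@t; d=Rm.T@np.linalg.inv(K)@np.array([rc[1],rc[0],1.])
    return o+d*(z-o[2])/d[2]
def proj(c,p,C=None):
    K,Rm,t=C or cam(c)
    q=(Rm@np.atleast_2d(p).T).T+t; u=(K@q.T).T
    return u[:,[1,0]]/u[:,2:]
E
python3 - <<'E'
from h import *
P={'nest':(.050,[275.9,260.4],[250.7,387.6]),'pocket':(.038,[274.6,299.9],[256.6,344.8]),'handle':(.062,[259.1,338.1],[261.7,311.4]),'knob_grip':(.143,[253.3,283.3],[220.5,360.6]),'mould':(0,[261.8,416.6],[289.5,235.5])}
for n,(z,a,b) in P.items(): print(n,ray('scene',a,z).round(4),ray('top',b,z).round(4))
for c in('scene','top'):
  K,Rm,t=cam(c); print(c,(-Rm.T@t).round(3))
E
```

```text
nest [ 0.5571 -0.1239  0.05  ] [ 0.5402 -0.1343  0.05  ]
pocket [ 0.5399 -0.0373  0.038 ] [ 0.5278 -0.0287  0.038 ]
handle [0.5153 0.0495 0.062 ] [0.5123 0.0537 0.062 ]
knob_grip [ 0.5962 -0.0654  0.143 ] [ 0.5981 -0.064   0.143 ]
mould [0.4511 0.2438 0.    ] [0.4507 0.2479 0.    ]
scene [1.384 0.017 0.753]
top [0.314 0.007 1.563]
```

```bash
python3 - <<'E'
from h import *
from scipy.optimize import least_squares
im=cv2.imread('pics/a_top.png'); cv2.imwrite('pics/b_top.png',cv2.resize(im[195:315,210:420],None,fx=3.8,fy=3.8,interpolation=cv2.INTER_CUBIC))
im=cv2.imread('pics/a_scene.png'); cv2.imwrite('pics/b_sc.png',cv2.resize(im[220:350,230:450],None,fx=3.6,fy=3.6,interpolation=cv2.INTER_CUBIC))
L={'nest':(0,-.0495,.05),'pocket':(0,.0495,.038),'handle':(0,.14,.062),'knob_grip':(.067,0,.143)}
# nest y unknown ~ symmetrical
obs=[('scene','nest',[275.9,260.4]),('scene','pocket',[274.6,299.9]),('scene','handle',[259.1,338.1]),('scene','knob_grip',[253.3,283.3]),('top','nest',[250.7,387.6]),('top','pocket',[256.6,344.8]),('top','handle',[261.7,311.4]),('top','knob_grip',[220.5,360.6]),('scene','turner',[289.2,278.8])]
L['turner']=(0,0,0)
C={c:cam(c) for c in('scene','top')}
def f(p):
    e=[]
    for c,n,o in obs:
        q=R.from_euler('z',p[2]).apply(L[n])+[p[0],p[1],0]
        e.append((proj(c,q,C[c])[0]-o))
    return np.ravel(e)
s=least_squares(f,[.54,-.08,0.1],loss='soft_l1'); print(s.x); print(f(s.x).reshape(-1,2).round(1))
st=r.read_state(); print(R.from_quat(st['eef_rot']).as_matrix().round(3))
E
```

```text
[ 0.53931011 -0.08256912  0.20998773]
[[-2.2 -2.9]
 [-3.1  1.5]
 [-1.4  2.1]
 [ 2.6 -1.8]
 [-3.8 -1.4]
 [-0.5  2.2]
 [ 0.9 -0.3]
 [-2.8  1.9]
 [-2.   2.1]]
[[ 0.     0.397 -0.918]
 [-0.    -0.918 -0.397]
 [-1.     0.    -0.   ]]
```

View pics/b_top.png

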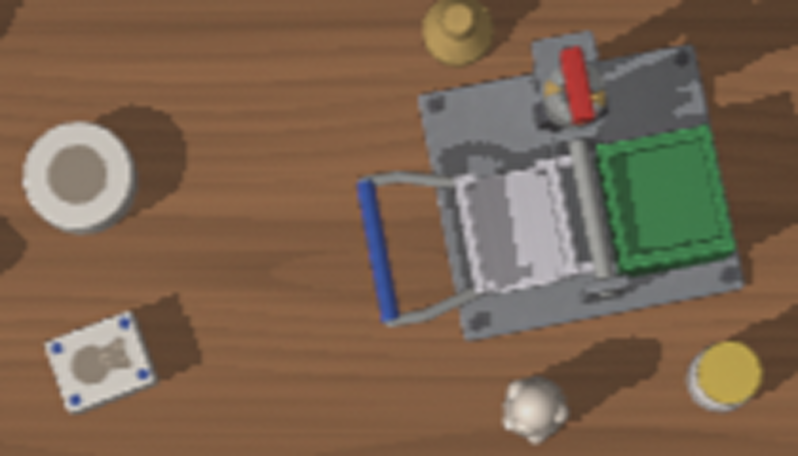

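View pics/b_sc.png

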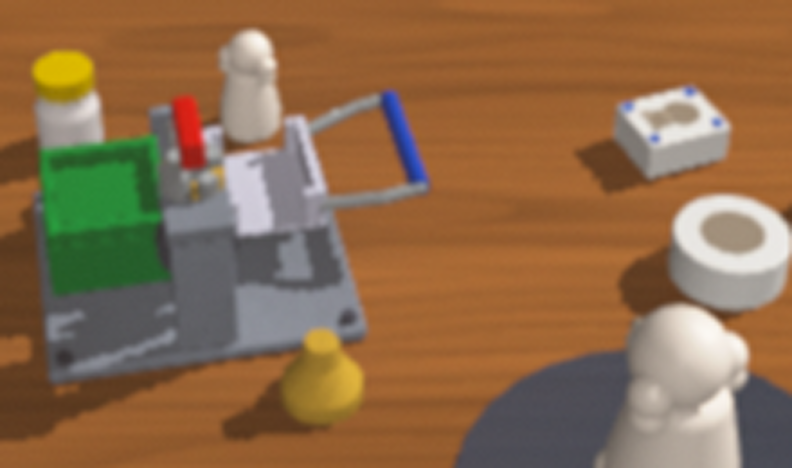

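```bash
python3 - <<'E'
from h import *
C=cam('top')
g=lambda x,y,z: ray('top',[195+y/3.8,210+x/3.8],z,C)
b=[g(*p,.010) for p in [(420,95),(690,45),(742,285),(465,338)]]
print(np.round(b,4), np.mean(b,0))
m=[g(*p,.028) for p in [(57,348),(124,322),(143,374),(75,400)]]
print(np.round(m,4), np.mean(m,0)); d=m[1]-m[0]+m[2]-m[3]; print(np.degrees(np.arctan2(d[1],d[0])))
for a,c in((0,1),(3,2)): d=b[a]-b[c]; print('jig y dir-90',np.degrees(np.arctan2(d[1],d[0]))-90)
for a,c in((0,3),(1,2)): d=b[a]-b[c]; print('jig x',np.degrees(np.arctan2(d[1],d[0])))
E
python3 -m pendant '[{"translation":[2.5,4.5,1],"angular":[0,0,0],"hand":1},{"translation":[2.5,4.5,1],"angular":[0,0,0],"hand":1},{"translation":[2.5,4.5,1],"angular":[0,0,0],"hand":1},{"translation":[2.5,4.5,1],"angular":[0,0,0],"hand":1},{"translation":[2.5,4.5,0],"angular":[0,0,0],"hand":1},{"translation":[2.5,4.5,0],"angular":[0,0,0],"hand":1},{"translation":[2.5,4.5,0],"angular":[0,0,0],"hand":1},{"translation":[2.5,4.5,0],"angular":[0,0,0],"hand":1},{"translation":[2.5,4.5,0],"angular":[0,0,0],"hand":1},{"translation":[2.5,4.5,0],"angular":[0,0,0],"hand":1},{"translation":[2,4.5,0],"angular":[0,0,0],"hand":1},{"translation":[0,0,0],"angular":[0,0,0],"hand":1},{"translation":[0,0,0],"angular":[0,0,0],"hand":1}]'
python3 - <<'E'
from h import *
s=r.read_state();im=r.camera('wrist');cv2.imwrite('pics/c_w.png',im[:,:,::-1])
print(s['time'],s['ee_pos'],s['eef_rot'],s['ft_force'])
for n in ("turner","nest","pocket","handle","knob_grip","mould"):
            print(n,[(d["point"],round(d["confidence"],2)) for d in r.mark_of('wrist',n)][:3])
E
```

```text
[[ 0.6267  0.0318  0.01  ]
 [ 0.6599 -0.1506  0.01  ]
 [ 0.4967 -0.1816  0.01  ]
 [ 0.4624  0.0026  0.01  ]] [ 0.56142718 -0.07446577  0.01      ]
[[0.4556 0.2699 0.028 ]
 [0.4725 0.2263 0.028 ]
 [0.4383 0.2133 0.028 ]
 [0.4216 0.2574 0.028 ]] [0.44699381 0.24171669 0.028     ]
-69.07557859034807
jig y dir-90 10.326722094535384
jig y dir-90 10.538691072883893
jig x 10.095256285905423
jig x 10.746943240801707
time: 2.05
ee_pos: [0.5092, -0.0937, 0.2483]
eef_rot: [0.692, 0.144, -0.692, 0.144]
ft_force: [-0.3, -1.2, 0.0]
width: 0.0869
2.05 [ 0.50924079 -0.09368282  0.24833574] [ 0.69228791  0.14412016 -0.69222786  0.14417839] [-0.32664975 -1.1578702   0.02242042]
turner [([166.4, 323.8], 0.65), ([188.5, 378.4], 0.58), ([86.8, 347.4], 0.56)]
nest [([184.7, 379.0], 0.86)]
pocket [([157.3, 273.6], 0.81)]
handle [([141.7, 165.3], 0.75)]
knob_grip [([87.2, 346.5], 0.79)]
mould []
```

View pics/c_w.png

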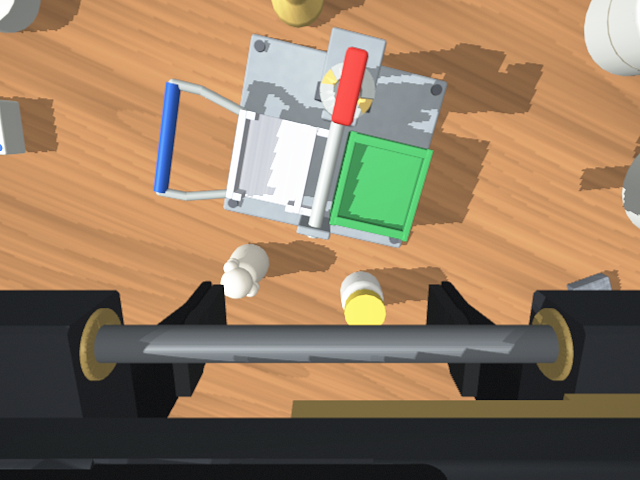

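```bash
python3 - <<'E'
import cv2
im=cv2.imread('pics/c_w.png'); cv2.imwrite('pics/c_z.png',cv2.resize(im[20:255,145:455],None,fx=2.5,fy=2.5,interpolation=cv2.INTER_CUBIC))
E
```

```text
(no output)
```

View pics/c_z.png

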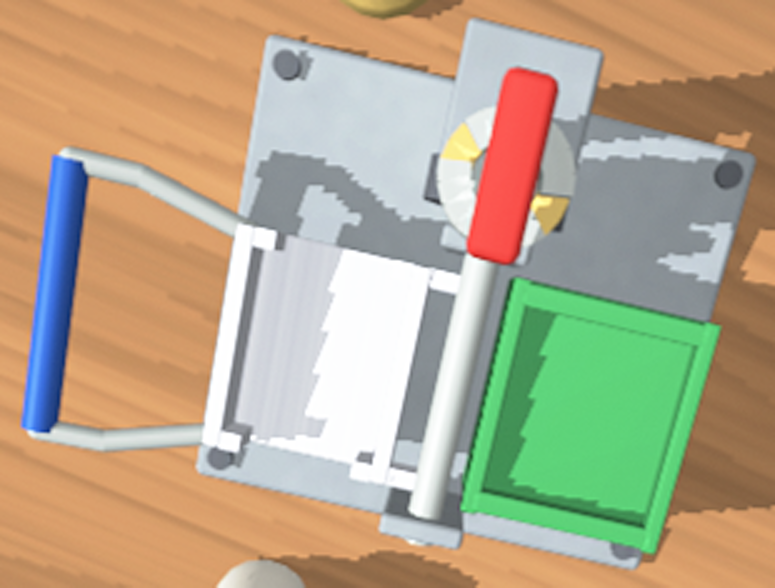

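```bash
cat > fit.py <<'E'
from h import *
from scipy.optimize import least_squares
i=r.camera_info('wrist');K=np.array([[i['fx'],0,i['cx']],[0,i['fy'],i['cy']],[0,0,1.]])
T=np.eye(4);T[:3,:3]=R.from_quat([ 0.69228791,0.14412016,-0.69222786,0.14417839]).as_matrix();T[:3,3]=[ 0.50924079,-0.09368282,0.24833574]
W=np.linalg.inv(T@i['mount']);C=(K,W[:3,:3],W[:3,3])
z=lambda x,y:(20+y/2.5,145+x/2.5)
def pts(p):
    X,Y,a,bx,ny,nh,nw,px=p
    L=[((bx+.085,.095,.010),(268,38)),((bx+.085,-.095,.010),(752,155)),((bx-.085,.095,.01),(198,472)),((bx-.085,-.095,.01),(638,568)),
    ((.042,.140,.062),(70,157)),((-.042,.140,.062),(36,430)),
    ((nh,ny+nw,.06),(517,279)),((nh,ny-nw,.06),(719,325)),((-nh,ny-nw,.06),(652,552)),((-nh,ny+nw,.06),(464,508)),
    ((px,.083,.062),(240,226)),((-px,.083,.062),(203,443)),((.067,0,.153),(513,165))]
    return L
def f(p):
    e=[]
    for l,o in pts(p):
        q=R.from_euler('z',p[2]).apply(l)+[p[0],p[1],0]
        e.append(proj('wrist',q,C)[0]-z(*o))
    return np.ravel(e)
s=least_squares(f,[.54,-.08,.19,.02,-.0495,.036,.034,.04],loss='soft_l1'); print(s.x.round(4),np.degrees(s.x[2])); print(f(s.x).reshape(-1,2).round(1).tolist())
E
python3 fit.py
```

```text
[ 0.5408 -0.0806  0.1888  0.0215 -0.0493  0.0417  0.036   0.0378] 10.81694158658847
[[-2.2, -1.2], [-0.4, 2.7], [1.4, -1.7], [1.9, 0.3], [6.2, 0.3], [-4.7, 2.3], [-0.3, 0.2], [0.2, -0.3], [-0.4, 0.4], [0.4, -0.2], [-0.4, -0.9], [-0.4, -0.1], [0.5, -0.1]]
```

```bash
python3 -m pendant '[{"translation":[-0.9,4.8,0],"angular":[0,0,-1.2],"hand":1},{"translation":[-0.9,4.8,0],"angular":[0,0,-1.2],"hand":1},{"translation":[-0.9,4.8,0],"angular":[0,0,0],"hand":1},{"translation":[-0.9,4.8,-1],"angular":[0,0,0],"hand":1},{"translation":[-0.9,4.8,-1],"angular":[0,0,0],"hand":1},{"translation":[-0.9,4.8,-1],"angular":[0,0,0],"hand":1},{"translation":[-0.6,4.5,-1],"angular":[0,0,0],"hand":1},{"translation":[0,0,0],"angular":[0,0,0],"hand":1},{"translation":[0,0,0],"angular":[0,0,0],"hand":1}]'
python3 - <<'E'
from h import *
s=r.read_state();im=r.camera('wrist');cv2.imwrite('pics/d_w.png',im[:,:,::-1])
print(s['time'],s['ee_pos'],s['eef_rot'],s['ft_force'])
C=cam('wrist')
for n in ("mould",):
    for d in r.mark_of('wrist',n): print(n,d, ray('wrist',d['point'],0,C))
E
```

```text
time: 3.3
ee_pos: [0.4486, 0.2386, 0.2081]
eef_rot: [-0.695, -0.129, 0.695, -0.129]
ft_force: [-0.3, 0.8, 0.8]
width: 0.0869
3.3 [0.44857751 0.23862234 0.2080823 ] [-0.69496821 -0.12929136  0.69540654 -0.12927752] [-0.30851138  0.79892386  0.79722036]
mould {'point': [214.1, 319.7], 'confidence': 0.78} [0.44273451 0.24090904 0.        ]
```

View pics/d_w.png

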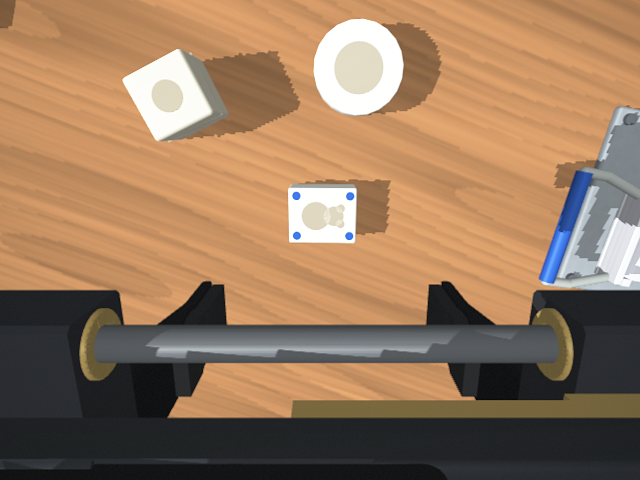

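```bash
python3 - <<'E'
from h import *
im=cv2.imread('pics/d_w.png')[180:250,280:370].astype(int)
m=((im[:,:,0]-im[:,:,2])>60).astype('uint8')
n,l,st,c=cv2.connectedComponentsWithStats(m); C=cam('wrist'); P=[]
for k in range(1,n):
    if st[k,4]>10: p=(c[k][1]+180,c[k][0]+280);P.append(ray('wrist',p,.028,C));print(st[k,4],p,P[-1])
P=np.array(P);print('centre',P.mean(0)); 
# long axis
o=P-P.mean(0); T=R.from_quat(r.read_state()['eef_rot']).as_matrix(); print('in tool',(o@T).round(4)); print('offset tool',(P.mean(0)-r.read_state()['ee_pos'])@T)
E
```

```text
57 (np.float64(195.4736842105263), np.float64(295.9298245614035)) [0.45682535 0.26733689 0.028     ]
56 (np.float64(195.75), np.float64(349.57142857142856)) [0.47335096 0.22328512 0.028     ]
54 (np.float64(235.38888888888889), np.float64(296.3888888888889)) [0.42291387 0.254729   0.028     ]
53 (np.float64(235.64150943396226), np.float64(348.6792452830189)) [0.43946276 0.21062308 0.028     ]
centre [0.44813824 0.23899352 0.028     ]
in tool [[-0.     -0.0234 -0.0182]
 [ 0.      0.0237 -0.018 ]
 [-0.     -0.0237  0.018 ]
 [ 0.      0.0234  0.0182]]
offset tool [ 0.18036618 -0.00266211  0.00054439]
```

```bash
python3 - <<'E'
from h import *
s=r.read_state();print(s['time'],s['ee_pos'],s['eef_rot'],R.from_quat(s['eef_rot']).as_matrix().round(4))
E
```

```text
3.4 [0.44955685 0.23680268 0.20836777] [ 0.69546768  0.1277526  -0.69539532  0.12817694] [[ 2.000e-04  3.560e-01 -9.345e-01]
 [-6.000e-04 -9.345e-01 -3.560e-01]
 [-1.000e+00  6.000e-04  0.000e+00]]
```

```bash
python3 -m pendant '[{"translation":[0,0.5,-4],"angular":[0,0,0],"hand":1},{"translation":[0,0,-4],"angular":[0,0,0],"hand":1},{"translation":[0,0,-4],"angular":[0,0,0],"hand":1},{"translation":[0,0,-3],"angular":[0,0,0],"hand":1},{"translation":[0,0,-1.5],"angular":[0,0,0],"hand":1},{"translation":[0,0,-0.7],"angular":[0,0,0],"hand":1},{"translation":[0,0,-0.3],"angular":[0,0,0],"hand":1},{"translation":[0,0,0],"angular":[0,0,0],"hand":1}]' 20
python3 - <<'E'
from h import *
s=r.read_state();im=r.camera('wrist');cv2.imwrite('pics/e_w.png',im[:,:,::-1])
print(s['time'],s['ee_pos'],s['eef_rot'],s['ft_force'])
E
```

```text
time: 4.2
ee_pos: [0.4498, 0.2432, 0.0343]
eef_rot: [0.696, 0.128, -0.695, 0.128]
ft_force: [0.1, 0.2, 0.6]
width: 0.0871
4.2 [0.44978204 0.24321733 0.03427985] [ 0.69589186  0.12849443 -0.69479263  0.12840135] [0.12728318 0.17926497 0.6294146 ]
```

View pics/e_w.png

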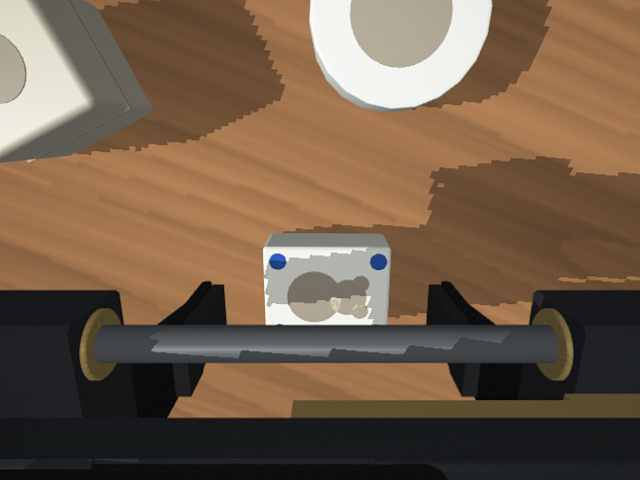

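```bash
python3 -m pendant '[{"translation":[0,0,-0.4],"angular":[0,0,0],"hand":1},{"translation":[0,0,0],"angular":[0,0,0],"hand":0},{"translation":[0,0,0],"angular":[0,0,0],"hand":-1},{"translation":[0,0,0],"angular":[0,0,0],"hand":-1},{"translation":[0,0,0],"angular":[0,0,0],"hand":-1},{"translation":[0,0,0],"angular":[0,0,0],"hand":-1}]' 20
```

```text
time: 4.85
ee_pos: [0.449, 0.2431, 0.0294]
eef_rot: [0.695, 0.129, -0.695, 0.129]
ft_force: [-0.3, 0.5, 0.0]
width: 0.0548
```

```bash
python3 -m pendant '[{"translation":[0,0,0],"angular":[0,0,0],"hand":-1},{"translation":[0,0,0],"angular":[0,0,0],"hand":-1}]' 20
python3 - <<'E'
from h import *
im=r.camera('wrist');cv2.imwrite('pics/f_w.png',im[:,:,::-1])
E
```

```text
time: 5.05
ee_pos: [0.4489, 0.2431, 0.0293]
eef_rot: [0.695, 0.129, -0.695, 0.129]
ft_force: [-0.3, 0.5, -0.4]
width: 0.0387
```

View pics/f_w.png

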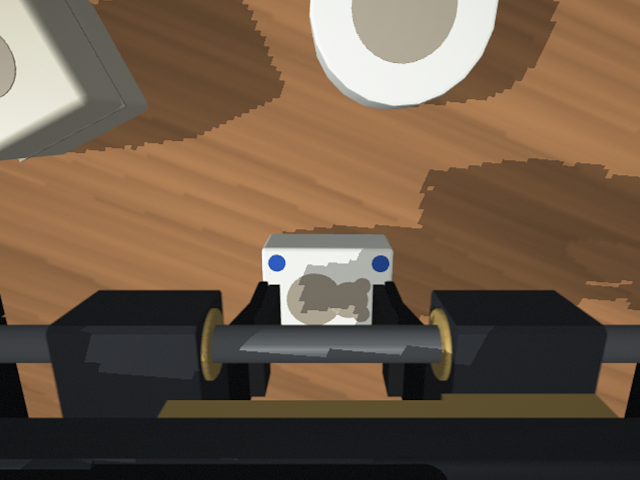

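```bash
python3 -m pendant '[{"translation":[0,0,0],"angular":[0,0,0],"hand":1},{"translation":[0,0,0],"angular":[0,0,0],"hand":1},{"translation":[0,0,0],"angular":[0,0,0],"hand":1},{"translation":[0,0,0],"angular":[0,0,0],"hand":1},{"translation":[0,0,0],"angular":[0,0,0],"hand":1},{"translation":[0,0,0],"angular":[0,0,0],"hand":1}]' 20
python3 - <<'E'
from h import *
s=r.read_state()
im=r.camera('scene')[:,:,::-1].copy()
T=R.from_quat(s['eef_rot']).as_matrix();p=s['ee_pos'];w=s['width']/2
for off,col in (((.025,w,0),(0,0,255)),((.025,-w,0),(0,0,255)),((-.007,w,0),(0,255,0)),((-.007,-w,0),(0,255,0)),((0,0,0),(255,0,0))):
    a=proj('scene',p+T@np.array(off))[0]; print(off,a)
c=im[200:300,350:470]; cv2.imwrite('pics/g_s.png',cv2.resize(c,None,fx=6,fy=6,interpolation=cv2.INTER_CUBIC))
t=r.camera('top')[:,:,::-1]; cv2.imwrite('pics/g_t.png',t)
E
```

```text
time: 5.7
ee_pos: [0.4489, 0.2431, 0.0293]
eef_rot: [0.695, 0.129, -0.695, 0.129]
ft_force: [-0.5, 0.0, -0.4]
width: 0.0748
(0.025, 0.037424779158534725, 0) [263.45992241 402.76912546]
(0.025, -0.037424779158534725, 0) [256.32628358 429.70072647]
(-0.007, 0.037424779158534725, 0) [253.01432131 403.96192917]
(-0.007, -0.037424779158534725, 0) [245.94843841 431.3081668 ]
(0, 0, 0) [251.75667541 417.44496451]
```

View pics/g_s.png

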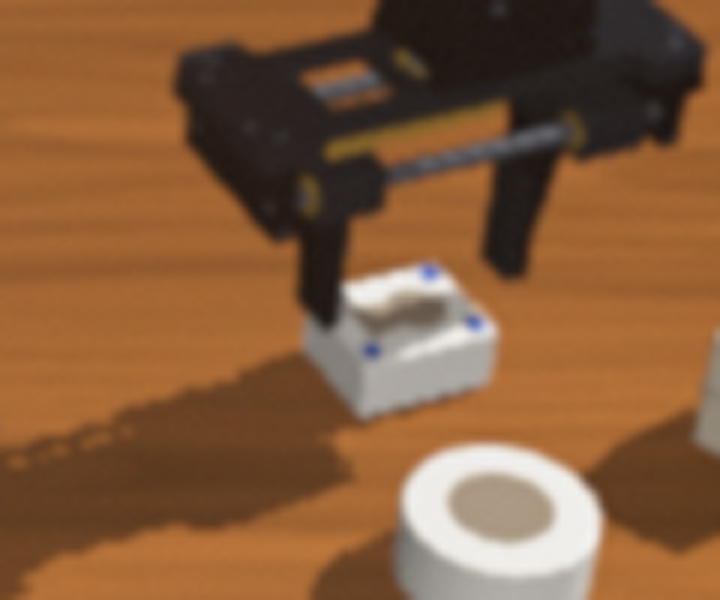

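```bash
python3 -m pendant '[{"translation":[0.23,0.09,0],"angular":[0,0,0],"hand":1},{"translation":[0,0,-1],"angular":[0,0,0],"hand":1},{"translation":[0,0,-1],"angular":[0,0,0],"hand":1},{"translation":[0,0,-0.7],"angular":[0,0,0],"hand":1},{"translation":[0,0,-0.3],"angular":[0,0,0],"hand":1},{"translation":[0,0,0],"angular":[0,0,0],"hand":1}]' 20
python3 - <<'E'
from h import *
im=r.camera('wrist');cv2.imwrite('pics/h_w.png',im[:,:,::-1])
im=r.camera('scene')[:,:,::-1];cv2.imwrite('pics/h_s.png',cv2.resize(im[200:300,350:470],None,fx=6,fy=6,interpolation=cv2.INTER_CUBIC))
E
```

```text
time: 6.4
ee_pos: [0.4508, 0.2439, -0.0014]
eef_rot: [-0.695, -0.129, 0.696, -0.129]
ft_force: [-0.8, -0.2, -0.0]
width: 0.0872
```

View pics/h_w.png

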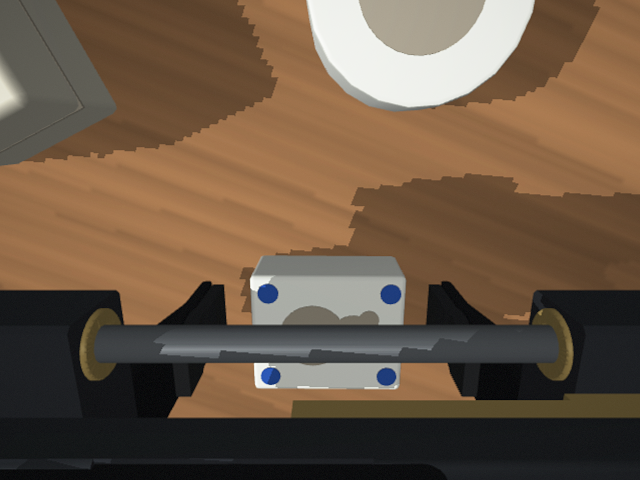

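View pics/h_s.png

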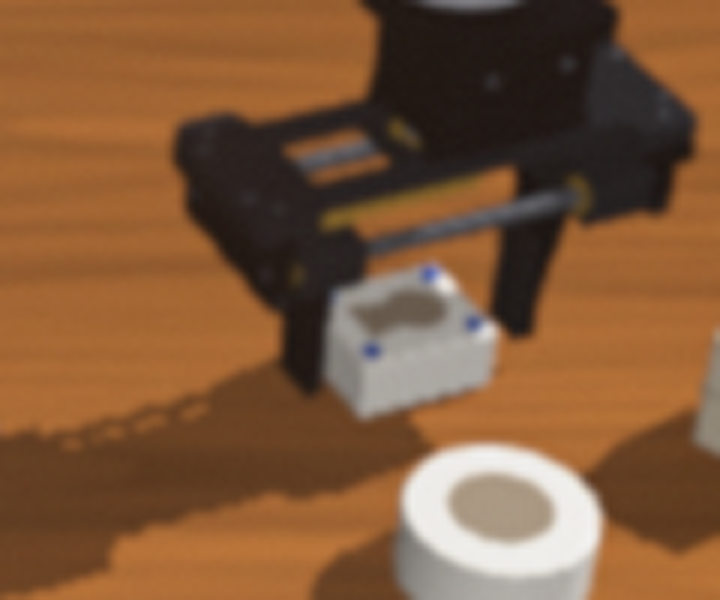

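```bash
python3 -m pendant '[{"translation":[0,0,0],"angular":[0,0,0],"hand":-1},{"translation":[0,0,0],"angular":[0,0,0],"hand":-1},{"translation":[0,0,0],"angular":[0,0,0],"hand":-1},{"translation":[0,0,0],"angular":[0,0,0],"hand":-1},{"translation":[0,0,0],"angular":[0,0,0],"hand":-1},{"translation":[0,0,0],"angular":[0,0,0],"hand":-1}]' 25
```

```text
time: 7.1
ee_pos: [0.4513, 0.244, -0.0006]
eef_rot: [0.695, 0.129, -0.695, 0.129]
ft_force: [-0.5, -1.0, 2.2]
width: 0.0603
```

```bash
python3 - <<'E'
from h import *
for n,z,x,y in(('puppy',.065,535,410),('jar',.065,728,372),('cone',.04,458,20)): 
    p=ray('top',[195+y/3.8,210+x/3.8],z); print(n,p, R.from_euler('z',-.1888).apply(p-[.5408,-.0806,0]))
E
python3 -m pendant '[{"translation":[0,0,1],"angular":[0,0,0],"hand":-1},{"translation":[0,0,2],"angular":[0,0,0],"hand":-1},{"translation":[0,0,3],"angular":[0,0,0],"hand":-1},{"translation":[0.8,-2.7,3],"angular":[0,0,8],"hand":-1},{"translation":[0.8,-2.7,3],"angular":[0,0,8],"hand":-1},{"translation":[0.8,-2.7,0],"angular":[0,0,8],"hand":-1},{"translation":[0.8,-2.7,0],"angular":[0,0,8],"hand":-1},{"translation":[0.8,-2.7,0],"angular":[0,0,8],"hand":-1},{"translation":[0.8,-2.7,0],"angular":[0,0,8],"hand":-1},{"translation":[0.8,-2.7,0],"angular":[0,0,8],"hand":-1},{"translation":[0.8,-2.7,0],"angular":[0,0,8],"hand":-1},{"translation":[0.8,-2.7,0],"angular":[0,0,8],"hand":-1},{"translation":[0.7,-2.7,0],"angular":[0,0,8],"hand":-1},{"translation":[0,0,0],"angular":[0,0,0],"hand":-1},{"translation":[0,0,0],"angular":[0,0,0],"hand":-1},{"translation":[0,0,0],"angular":[0,0,0],"hand":-1}]'
python3 - <<'E'
from h import *
s=r.read_state();im=r.camera('wrist');cv2.imwrite('pics/i_w.png',im[:,:,::-1])
print(s['time'],s['ee_pos'].tolist(),s['eef_rot'].tolist())
print(R.from_quat(s['eef_rot']).as_matrix().round(4))
E
```

```text
puppy [ 0.41105177 -0.04145994  0.065     ] [-0.1200968   0.06279574  0.065     ]
jar [ 0.43454034 -0.16459779  0.065     ] [-0.12013618 -0.06256232  0.065     ]
cone [0.67120382 0.00592702 0.04      ] [0.14432599 0.06051522 0.04      ]
time: 8.7
ee_pos: [0.5298, -0.0237, 0.1185]
eef_rot: [0.452, 0.544, -0.451, 0.544]
ft_force: [-0.3, -0.2, -1.5]
width: 0.0598
8.7 [0.5297568694291508, -0.023747466495821188, 0.1184798501447212] [0.4516070276251347, 0.5442981860309981, -0.4513085357793975, 0.5441609897958621]
[[ 1.000e-04  9.828e-01  1.847e-01]
 [ 4.000e-04  1.847e-01 -9.828e-01]
 [-1.000e+00  2.000e-04 -4.000e-04]]
```

View pics/i_w.png

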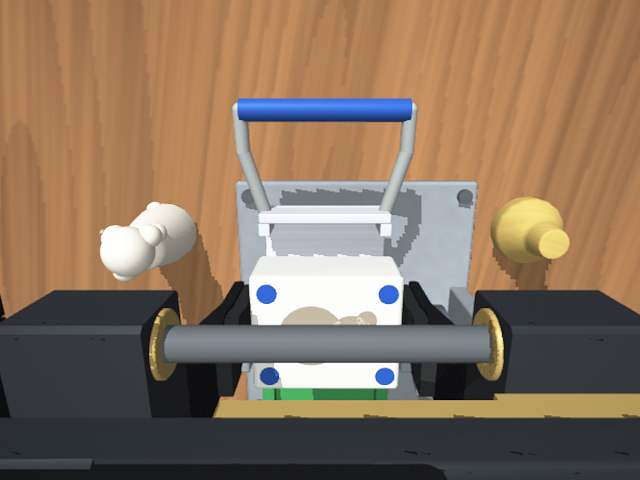

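```bash
python3 - <<'E'
import numpy as np
from h import *
i=r.camera_info('wrist');M=i['mount'];K=np.array([[i['fx'],0,i['cx']],[0,i['fy'],i['cy']],[0,0,1.]])
def tz(rc,x):
    d=M[:3,:3]@np.linalg.inv(K)@[rc[1],rc[0],1]; o=M[:3,3]; return (o+d*(x-o[0])/d[0])[1:].round(4)
print('dots',[tz(p,-.0286) for p in((294,266),(294,388.5),(376.5,269),(376.5,384.5))])
X=.1185-.062
print('handle',[tz(p,X) for p in((110,238),(110,412))])
print('wall far top outer',[tz(p,X) for p in((206,271),(206,380),(211,258),(211,392),(218,258),(218,392))])
print('base corner',[tz(p,.1085) for p in((182,237),(181,477))])
E
python3 - <<'E'
import cv2
im=cv2.imread('pics/i_w.png'); cv2.imwrite('pics/i_z.png',cv2.resize(im[170:300,220:430],None,fx=3.8,fy=3.8,interpolation=cv2.INTER_CUBIC))
E
```

```text
dots [array([-0.0221, -0.0117]), array([ 0.0253, -0.0117]), array([-0.0223,  0.0249]), array([0.0252, 0.0249])]
handle [array([-0.0464, -0.0829]), array([ 0.0477, -0.0829])]
wall far top outer [array([-0.0305, -0.0302]), array([ 0.0323, -0.0303]), array([-0.0381, -0.0273]), array([ 0.0393, -0.0273]), array([-0.0383, -0.0232]), array([ 0.0395, -0.0232])]
base corner [array([-0.0605, -0.0374]), array([ 0.1059, -0.0381])]
```

View pics/i_z.png

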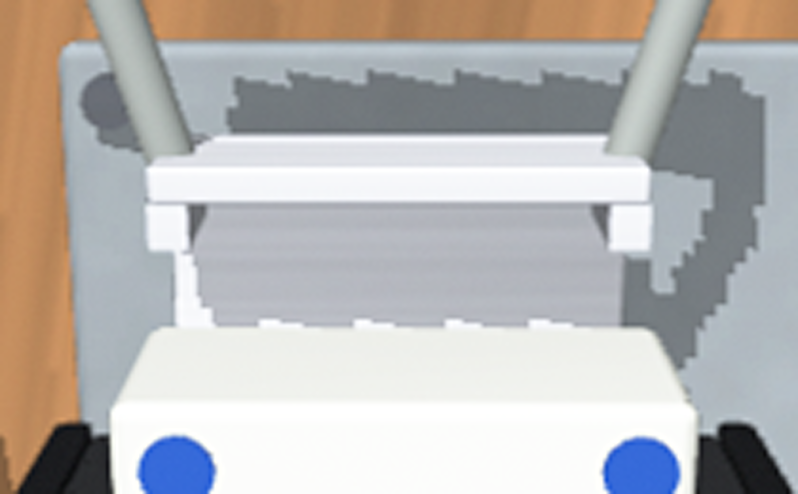

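```bash
python3 -m pendant '[{"translation":[-0.07,-0.13,-2],"angular":[0,0,0.15],"hand":-1},{"translation":[0,0,-2],"angular":[0,0,0],"hand":-1},{"translation":[0,0,-1.2],"angular":[0,0,0],"hand":-1},{"translation":[0,0,0],"angular":[0,0,0],"hand":-1},{"translation":[0,0,0],"angular":[0,0,0],"hand":-1}]'
python3 - <<'E'
from h import *
s=r.read_state();im=r.camera('wrist');cv2.imwrite('pics/j_w.png',cv2.resize(im[150:420,180:470,::-1],None,fx=2.7,fy=2.2))
im=r.camera('scene')[:,:,::-1];cv2.imwrite('pics/j_s.png',cv2.resize(im[200:330,220:370],None,fx=4.5,fy=4.5,interpolation=cv2.INTER_CUBIC))
print(s['time'],s['ee_pos'].tolist(),R.from_quat(s['eef_rot']).as_matrix().round(4).tolist())
E
```

```text
time: 9.25
ee_pos: [0.5295, -0.0257, 0.0667]
eef_rot: [0.451, 0.545, -0.45, 0.545]
ft_force: [0.7, -1.0, -0.9]
width: 0.0601
9.25 [0.5295424697467754, -0.025664744737071053, 0.06674016922321421] [[0.0004, 0.9822, 0.1881], [0.0003, 0.1881, -0.9822], [-1.0, 0.0005, -0.0002]]
```

View pics/j_w.png

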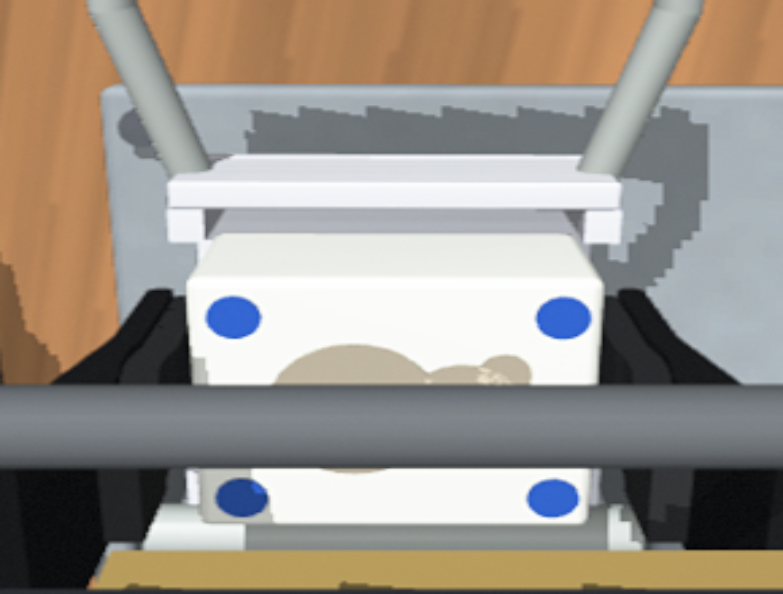

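View pics/j_s.png

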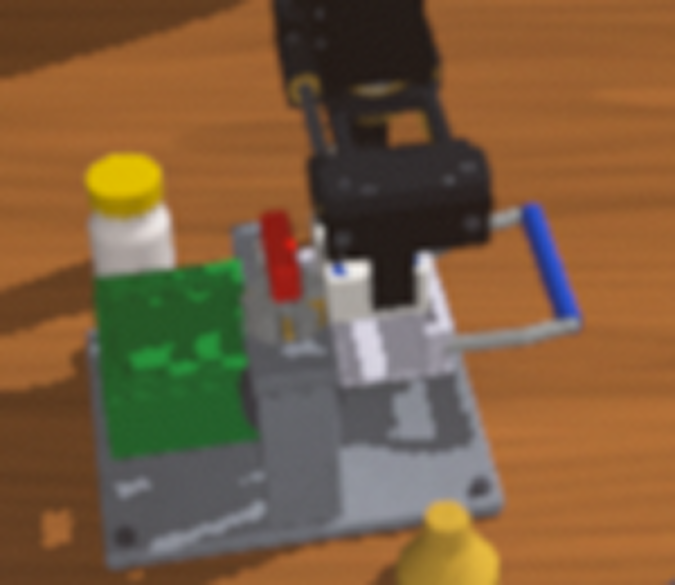

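```bash
python3 -m pendant '[{"translation":[-0.06,0.12,0],"angular":[0,0,0],"hand":-1},{"translation":[0,0,-0.4],"angular":[0,0,0],"hand":-1},{"translation":[0,0,-0.4],"angular":[0,0,0],"hand":-1},{"translation":[0,0,-0.3],"angular":[0,0,0],"hand":-1},{"translation":[0,0,-0.3],"angular":[0,0,0],"hand":-1},{"translation":[0,0,0],"angular":[0,0,0],"hand":-1}]'
```

```text
time: 9.95
ee_pos: [0.5284, -0.0251, 0.0516]
eef_rot: [0.451, 0.545, -0.451, 0.545]
ft_force: [0.2, -1.1, -0.8]
width: 0.06
```

```bash
python3 -m pendant '[{"translation":[0,0,-0.4],"angular":[0,0,0],"hand":-1},{"translation":[0,0,-0.4],"angular":[0,0,0],"hand":-1},{"translation":[0,0,-0.3],"angular":[0,0,0],"hand":-1},{"translation":[0,0,-0.2],"angular":[0,0,0],"hand":-1},{"translation":[0,0,0],"angular":[0,0,0],"hand":-1}]'
python3 - <<'E'
from h import *
im=r.camera('wrist');cv2.imwrite('pics/k_w.png',cv2.resize(im[150:420,180:470,::-1],None,fx=2.7,fy=2.2))
E
```

```text
time: 10.45
ee_pos: [0.5285, -0.025, 0.0388]
eef_rot: [0.451, 0.545, -0.451, 0.545]
ft_force: [-0.2, 0.3, -1.1]
width: 0.0597
```

View pics/k_w.png

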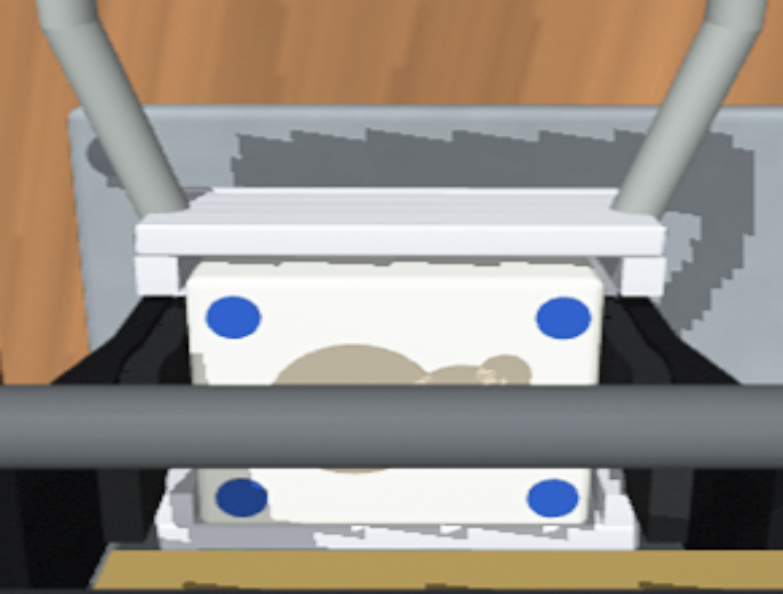

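```bash
python3 -m pendant '[{"translation":[0,0,-0.1],"angular":[0,0,0],"hand":-1},{"translation":[0,0,0],"angular":[0,0,0],"hand":-1},{"translation":[0,0,0],"angular":[0,0,0],"hand":0.65},{"translation":[0,0,0],"angular":[0,0,0],"hand":0.65},{"translation":[0,0,0],"angular":[0,0,0],"hand":0.65}]'
python3 - <<'E'
from h import *
im=r.camera('wrist');cv2.imwrite('pics/l_w.png',cv2.resize(im[150:420,180:470,::-1],None,fx=2.7,fy=2.2)); print(r.read_state()['joint_positions'])
E
```

```text
time: 11.0
ee_pos: [0.5289, -0.0251, 0.0384]
eef_rot: [0.451, 0.545, -0.451, 0.545]
ft_force: [-0.5, 0.0, -0.1]
width: 0.0706
[ 0.64950105  0.4109331  -0.80511601  1.86495819  0.34682901  1.01093685
 -0.11304552]
```

View pics/l_w.png

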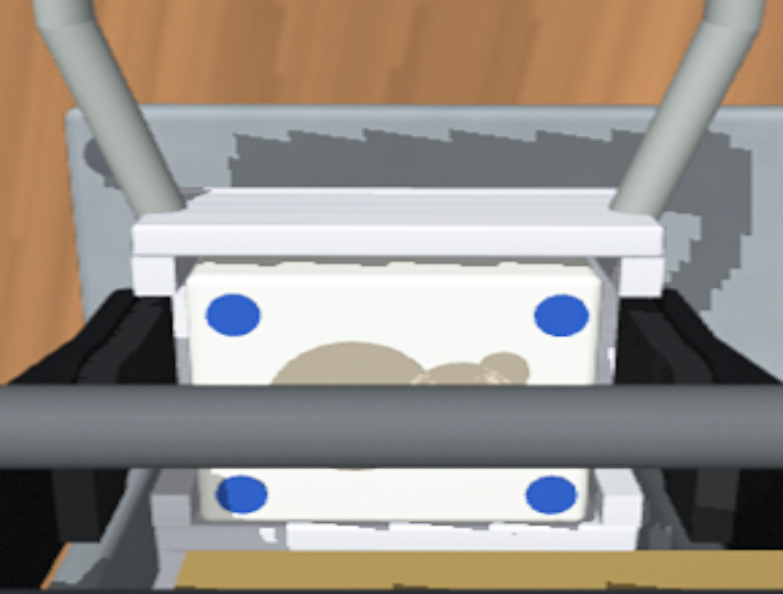

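```bash
python3 -m pendant '[{"translation":[0,0,1],"angular":[0,0,0],"hand":0.65},{"translation":[0,0,2],"angular":[0,0,0],"hand":0.65},{"translation":[0,0,3],"angular":[0,0,0],"hand":0.65},{"translation":[0,0,4],"angular":[0,0,0],"hand":0.65},{"translation":[0,0,4],"angular":[0,0,0],"hand":0},{"translation":[0,0,3],"angular":[0,0,0],"hand":0},{"translation":[0,0,0],"angular":[0,0,-8],"hand":0},{"translation":[0,0,0],"angular":[0,0,-8],"hand":0},{"translation":[0,0,0],"angular":[0,0,-8],"hand":0},{"translation":[0.8,-0.5,0],"angular":[0,0,-8],"hand":0},{"translation":[1,-0.5,0],"angular":[0,0,-8],"hand":0},{"translation":[1,-0.5,0],"angular":[0,0,-8],"hand":0},{"translation":[1,-0.5,0],"angular":[0,0,-8],"hand":0},{"translation":[1,-0.5,0],"angular":[0,0,-8],"hand":0},{"translation":[1,-0.5,0],"angular":[0,0,-8],"hand":0},{"translation":[1,-0.5,0],"angular":[0,0,-8],"hand":0},{"translation":[1,-0.6,0],"angular":[0,0,-8],"hand":0},{"translation":[0,-0.7,0],"angular":[0,0,-2],"hand":0},{"translation":[0,0,0],"angular":[0,0,0],"hand":0},{"translation":[0,0,0],"angular":[0,0,0],"hand":0}]'
python3 - <<'E'
from h import *
s=r.read_state();im=r.camera('wrist');cv2.imwrite('pics/m_w.png',im[:,:,::-1])
print(s['ee_pos'],R.from_quat(s['eef_rot']).as_matrix().round(4),s['joint_positions'])
E
```

```text
time: 13.05
ee_pos: [0.6063, -0.073, 0.2085]
eef_rot: [0.704, 0.068, -0.704, 0.068]
ft_force: [0.0, -0.3, 0.8]
width: 0.0433
[ 0.60628929 -0.0729961   0.20850585] [[ 1.000e-04  1.904e-01 -9.817e-01]
 [-0.000e+00 -9.817e-01 -1.904e-01]
 [-1.000e+00  1.000e-04 -1.000e-04]] [ 0.52795479  0.36578707 -0.62021367  1.47765734  0.21398178  1.36631913
 -1.48351944]
```

View pics/m_w.png

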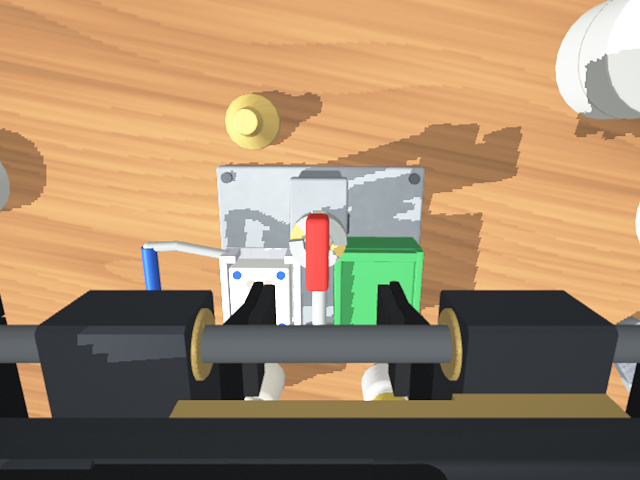

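```bash
python3 -m pendant '[{"translation":[0.15,0.57,-2],"angular":[0,0,0],"hand":0},{"translation":[0,0,-2.5],"angular":[0,0,0],"hand":0},{"translation":[0,0,-2],"angular":[0,0,0],"hand":0},{"translation":[0,0,-1.2],"angular":[0,0,0],"hand":0},{"translation":[0,0,-0.7],"angular":[0,0,0],"hand":0},{"translation":[0,0,-0.3],"angular":[0,0,0],"hand":0},{"translation":[0,0,0],"angular":[0,0,0],"hand":0},{"translation":[0,0,0],"angular":[0,0,0],"hand":0}]'
python3 - <<'E'
from h import *
s=r.read_state();im=r.camera('wrist');cv2.imwrite('pics/n_w.png',im[:,:,::-1])
im=r.camera('scene')[:,:,::-1];cv2.imwrite('pics/n_s.png',cv2.resize(im[200:330,220:370],None,fx=4.5,fy=4.5,interpolation=cv2.INTER_CUBIC))
E
```

```text
time: 13.9
ee_pos: [0.6087, -0.0674, 0.1221]
eef_rot: [0.704, 0.067, -0.704, 0.067]
ft_force: [-0.3, -0.0, 0.4]
width: 0.0436
```

View pics/n_w.png

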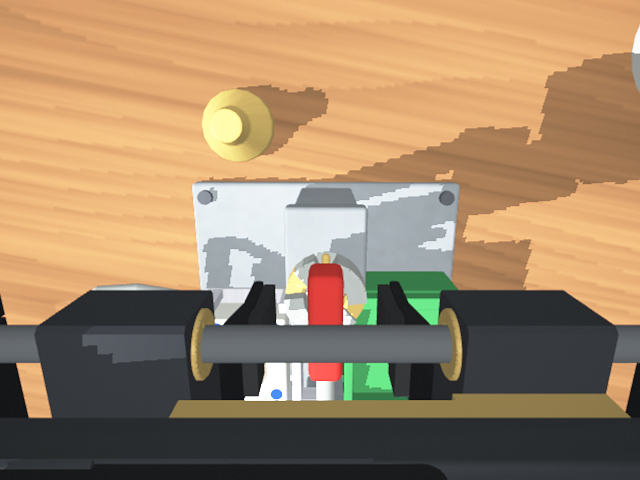

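View pics/n_s.png

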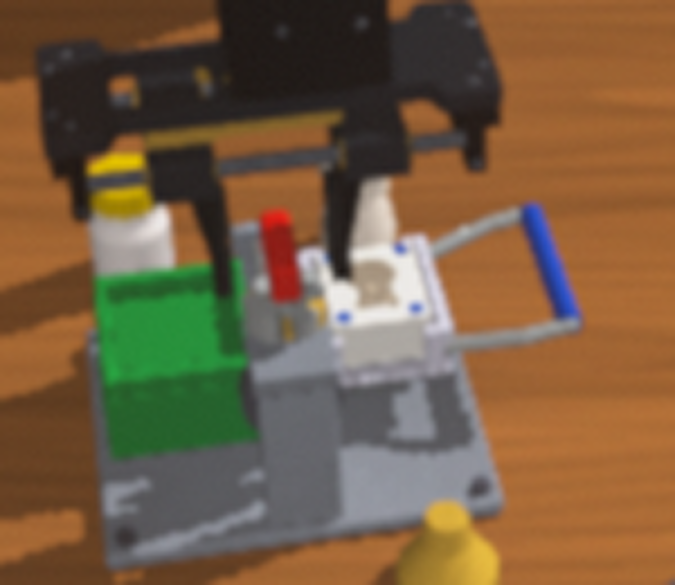

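```bash
python3 -m pendant '[{"translation":[0,0,0],"angular":[0,0,0],"hand":-1},{"translation":[0,0,0],"angular":[0,0,0],"hand":-1},{"translation":[0,0,0],"angular":[0,0,0],"hand":-1},{"translation":[0,0,0],"angular":[0,0,0],"hand":-1},{"translation":[0,0,0],"angular":[0,0,0],"hand":-1},{"translation":[0,0,0],"angular":[0,0,0],"hand":-1}]' 45
```

```text
time: 14.6
ee_pos: [0.6082, -0.0672, 0.1212]
eef_rot: [0.704, 0.067, -0.704, 0.067]
ft_force: [0.3, 1.4, 1.3]
width: 0.0138
```

Gripped. Lift 15 mm.

```bash
python3 -m pendant '[{"translation":[0,0,0.4],"angular":[0,0,0],"hand":-1},{"translation":[0,0,0.4],"angular":[0,0,0],"hand":-1},{"translation":[0,0,0.4],"angular":[0,0,0],"hand":-1},{"translation":[0,0,0.35],"angular":[0,0,0],"hand":-1},{"translation":[0,0,0],"angular":[0,0,0],"hand":-1},{"translation":[0,0,0],"angular":[0,0,0],"hand":-1}]'
```

```text
time: 15.2
ee_pos: [0.608, -0.0673, 0.1363]
eef_rot: [-0.704, -0.067, 0.704, -0.067]
ft_force: [2.3, 1.4, -12.4]
width: 0.0135
```

```bash
python3 -m pendant '[{"translation":[-0.01,0.01,0],"angular":[0,0,6],"hand":-1},{"translation":[-0.01,0.01,0],"angular":[0,0,7],"hand":-1},{"translation":[-0.01,0.01,0],"angular":[0,0,7],"hand":-1},{"translation":[-0.01,0.01,0],"angular":[0,0,7],"hand":-1},{"translation":[-0.01,0.01,0],"angular":[0,0,7],"hand":-1},{"translation":[0,0,0],"angular":[0,0,0],"hand":-1}]'
```

```text
time: 15.8
ee_pos: [0.6073, -0.066, 0.1362]
eef_rot: [-0.653, -0.271, 0.653, -0.27]
ft_force: [1.3, 5.1, -12.0]
width: 0.0137
```

```bash
python3 -m pendant '[{"translation":[-0.01,0.03,0],"angular":[0,0,7],"hand":-1},{"translation":[-0.01,0.03,0],"angular":[0,0,7],"hand":-1},{"translation":[-0.01,0.02,0],"angular":[0,0,7],"hand":-1},{"translation":[-0.01,0.02,0],"angular":[0,0,7],"hand":-1},{"translation":[-0.01,0.01,0],"angular":[0,0,7],"hand":-1},{"translation":[0,0,0],"angular":[0,0,0],"hand":-1},{"translation":[0,0,0],"angular":[0,0,0],"hand":-1}]'
python3 - <<'E'
from h import *
s=r.read_state();M=R.from_quat(s['eef_rot']).as_matrix();print(np.degrees(np.arctan2(M[1,1],M[0,1])),s['torque'])
im=r.camera('wrist');cv2.imwrite('pics/o_w.png',im[:,:,::-1])
im=r.camera('scene')[:,:,::-1];cv2.imwrite('pics/o_s.png',cv2.resize(im[200:330,220:370],None,fx=4.5,fy=4.5,interpolation=cv2.INTER_CUBIC))
E
```

```text
time: 16.5
ee_pos: [0.6062, -0.0652, 0.1361]
eef_rot: [-0.543, -0.453, 0.544, -0.451]
ft_force: [-2.3, 4.4, -11.7]
width: 0.0134
-10.527632055029914 [ 1.20625834  0.55298616 -0.04797796]
```

View pics/o_w.png

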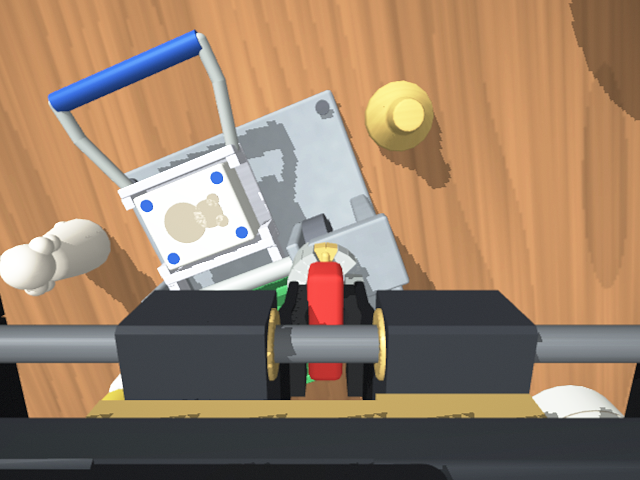

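View pics/o_s.png

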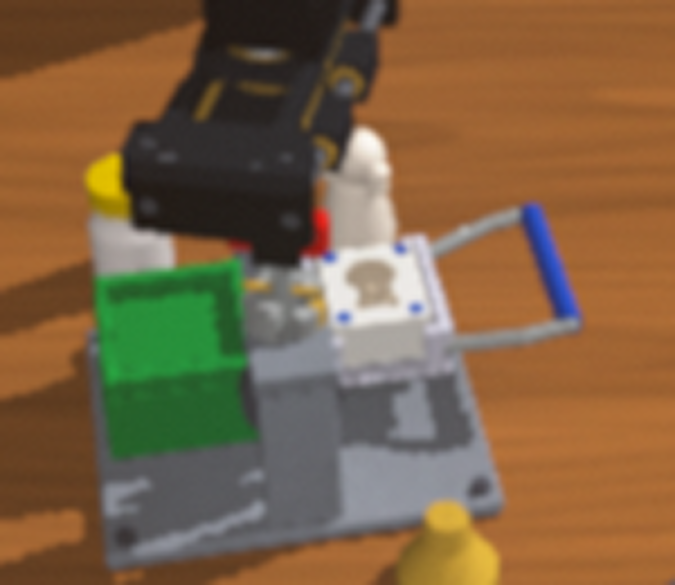

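```bash
python3 -m pendant '[{"translation":[0,0,-0.2],"angular":[0,0,0],"hand":-1},{"translation":[0,0,-0.2],"angular":[0,0,0],"hand":-1},{"translation":[0,0,-0.2],"angular":[0,0,0],"hand":-1},{"translation":[0,0,0],"angular":[0,0,0],"hand":-1}]'
```

```text
time: 17.0
ee_pos: [0.6062, -0.0652, 0.1302]
eef_rot: [-0.543, -0.453, 0.544, -0.451]
ft_force: [-3.9, 5.1, -9.8]
width: 0.0135
```

```bash
python3 -m pendant '[{"translation":[0,0,-0.1],"angular":[0,0,0],"hand":-1},{"translation":[0,0,-0.1],"angular":[0,0,0],"hand":-1},{"translation":[0,0,0],"angular":[0,0,0],"hand":-1}]'
```

```text
time: 17.3
ee_pos: [0.6064, -0.0652, 0.1296]
eef_rot: [-0.543, -0.452, 0.544, -0.452]
ft_force: [-8.2, 4.5, 1.1]
width: 0.0133
```

```bash
python3 -m pendant '[{"translation":[-0.05,0.03,0],"angular":[0,0,0],"hand":-1},{"translation":[0,0,0],"angular":[0,0,0],"hand":-0.6},{"translation":[0,0,0],"angular":[0,0,0],"hand":-0.3},{"translation":[0,0,0],"angular":[0,0,0],"hand":0},{"translation":[0,0,0],"angular":[0,0,0],"hand":0},{"translation":[0,0,0],"angular":[0,0,0],"hand":0}]'
python3 - <<'E'
from h import *
im=r.camera('wrist');cv2.imwrite('pics/p_w.png',im[:,:,::-1])
E
```

```text
time: 17.9
ee_pos: [0.607, -0.0658, 0.129]
eef_rot: [0.543, 0.453, -0.543, 0.454]
ft_force: [0.3, 0.1, -0.1]
width: 0.0397
```

View pics/p_w.png

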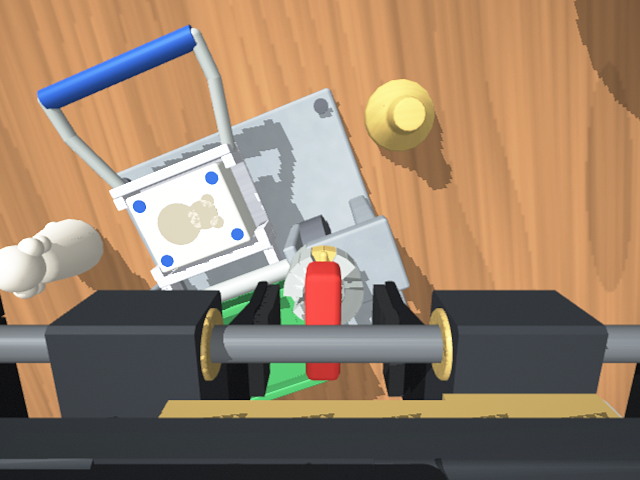

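```bash
python3 -m pendant '[{"translation":[0,0,2],"angular":[0,0,0],"hand":0},{"translation":[0,0,3],"angular":[0,0,0],"hand":0},{"translation":[0,0,3],"angular":[0,0,0],"hand":0},{"translation":[-0.9,1.2,0],"angular":[0,0,-7],"hand":0},{"translation":[-0.9,1.2,0],"angular":[0,0,-7],"hand":0},{"translation":[-0.9,1.2,0],"angular":[0,0,-7],"hand":0},{"translation":[-0.9,1.2,0],"angular":[0,0,-7],"hand":0},{"translation":[-0.9,1.3,0],"angular":[0,0,-7],"hand":0},{"translation":[-0.9,1.3,0],"angular":[0,0,-7],"hand":0},{"translation":[-0.9,1.3,0],"angular":[0,0,-7],"hand":0},{"translation":[-0.9,1.3,-2],"angular":[0,0,-7],"hand":0},{"translation":[-1,1.2,-2],"angular":[0,0,-7],"hand":0},{"translation":[-1,1.1,-2],"angular":[0,0,-5.6],"hand":0},{"translation":[0,0,0],"angular":[0,0,0],"hand":0},{"translation":[0,0,0],"angular":[0,0,0],"hand":0},{"translation":[0,0,0],"angular":[0,0,0],"hand":0}]'
python3 - <<'E'
from h import *
s=r.read_state();M=R.from_quat(s['eef_rot']).as_matrix();print(np.degrees(np.arctan2(M[1,1],M[0,1])),s['ee_pos'],s['joint_positions'])
im=r.camera('wrist');cv2.imwrite('pics/q_w.png',im[:,:,::-1])
im=r.camera('scene')[:,:,::-1];cv2.imwrite('pics/q_s.png',cv2.resize(im[200:330,220:370],None,fx=4.5,fy=4.5,interpolation=cv2.INTER_CUBIC))
E
```

```text
time: 19.55
ee_pos: [0.5159, 0.0569, 0.1499]
eef_rot: [0.704, 0.069, -0.703, 0.07]
ft_force: [0.0, -0.5, 1.0]
width: 0.0436
-78.7237533627103 [0.51590389 0.05685378 0.14986531] [ 0.48560919  0.21942804 -0.76054976  1.78766373  0.16251926  1.19653439
 -1.69642649]
```

View pics/q_w.png

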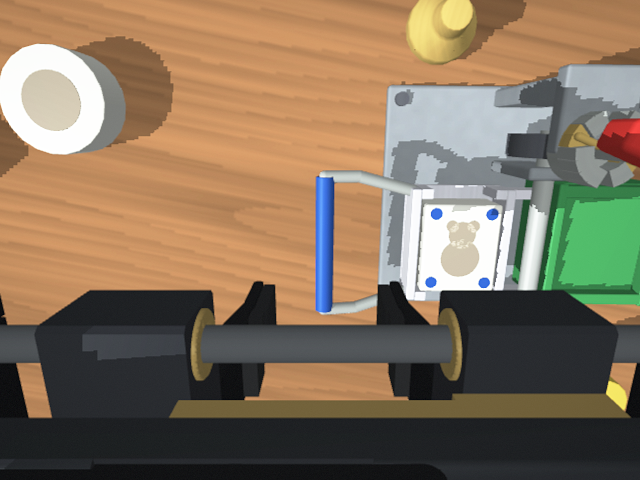

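View pics/q_s.png

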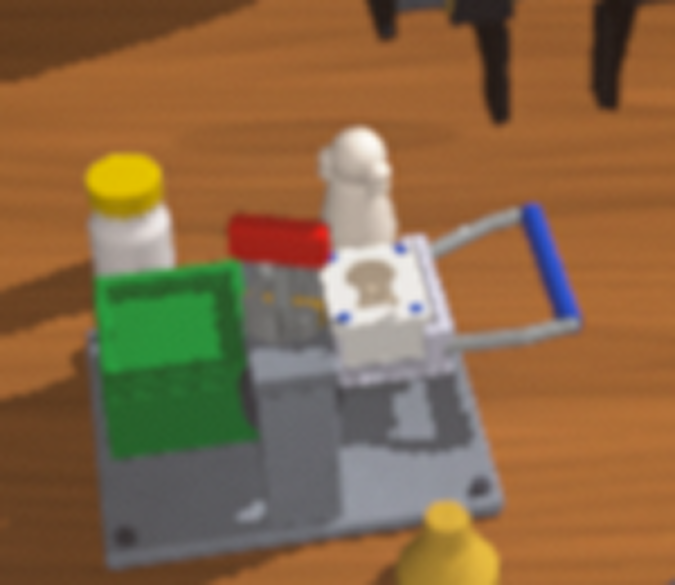

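```bash
python3 -m pendant '[{"translation":[-0.02,0.1,-3],"angular":[0,0,0],"hand":0},{"translation":[0,0,-3],"angular":[0,0,0],"hand":0},{"translation":[0,0,-2.5],"angular":[0,0,0],"hand":0},{"translation":[0,0,-1.5],"angular":[0,0,0],"hand":0},{"translation":[0,0,-0.9],"angular":[0,0,0],"hand":0},{"translation":[0,0,-0.5],"angular":[0,0,0],"hand":0},{"translation":[0,0,0],"angular":[0,0,0],"hand":0},{"translation":[0,0,0],"angular":[0,0,0],"hand":-1},{"translation":[0,0,0],"angular":[0,0,0],"hand":-1},{"translation":[0,0,0],"angular":[0,0,0],"hand":-1},{"translation":[0,0,0],"angular":[0,0,0],"hand":-1},{"translation":[0,0,0],"angular":[0,0,0],"hand":-1},{"translation":[0,0,0],"angular":[0,0,0],"hand":-1}]' 20
python3 - <<'E'
from h import *
im=r.camera('wrist');cv2.imwrite('pics/r_w.png',im[:,:,::-1])
im=r.camera('scene')[:,:,::-1];cv2.imwrite('pics/r_s.png',cv2.resize(im[200:330,220:370],None,fx=4.5,fy=4.5,interpolation=cv2.INTER_CUBIC))
E
```

```text
time: 20.95
ee_pos: [0.5148, 0.0579, 0.0349]
eef_rot: [0.704, 0.069, -0.704, 0.069]
ft_force: [-0.0, -2.4, 1.5]
width: 0.0109
```

View pics/r_w.png

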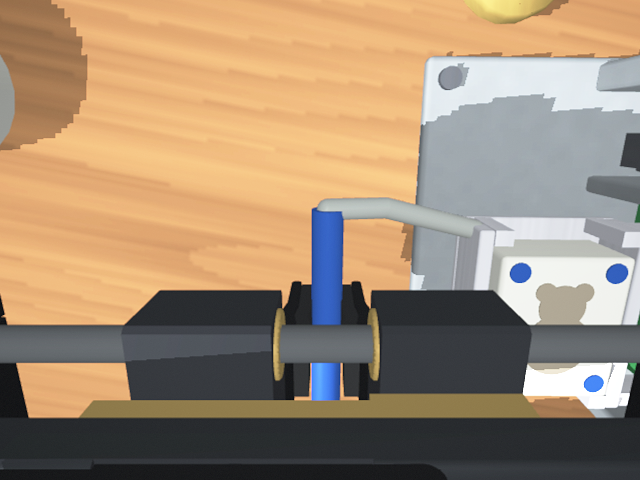

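View pics/r_s.png

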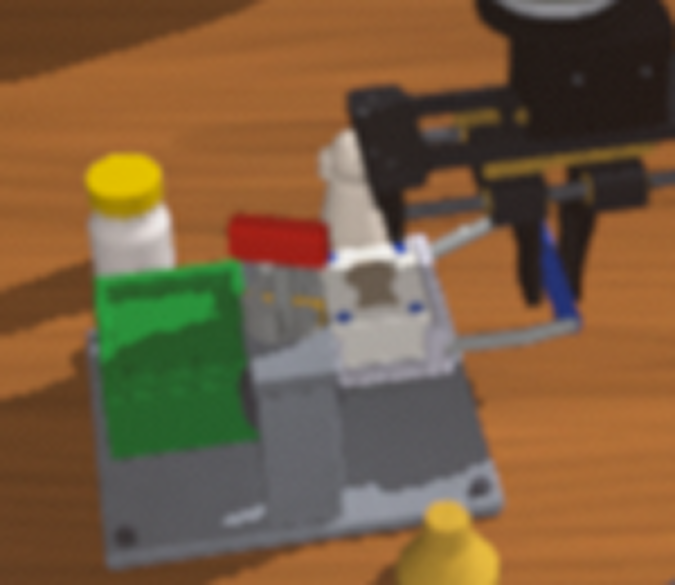

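```bash
cat > swing.py <<'E'
import numpy as np,sys
ex=np.array([.9822,.1877,0]);ey=np.array([-.1877,.9822,0]);ez=np.array([0,0,1.])
H=np.array([.5411,-.0796,.062]); L=.0271
def phi(t): return 0 if t<60 else 30*(t-60)/120
def tcp(t):
    a=np.radians(t);f=np.radians(phi(t)); return H+.14*(np.cos(a)*ey+np.sin(a)*ez)+L*(np.sin(f)*ey-np.cos(f)*ez)
a,b,n=map(float,sys.argv[1:4]); p=tcp(a) if len(sys.argv)<5 else np.array(eval(sys.argv[4]))
ts=np.linspace(a,b,int(n)+1)
c=p.copy()
for k in range(1,len(ts)):
    d=np.round((tcp(ts[k])-c)*100,2); c=c+d/100; w=(phi(ts[k])-phi(ts[k-1]))*ex
    print('{"translation":%s,"angular":%s,"hand":-1},'%(d.tolist(),w.round(2).tolist()),end='')
print('\n',tcp(b))
E
python3 swing.py 0 60 14
```

```text
{"translation":[0.01, -0.04, 1.05],"angular":[0.0, 0.0, 0.0],"hand":-1},{"translation":[0.02, -0.11, 1.04],"angular":[0.0, 0.0, 0.0],"hand":-1},{"translation":[0.04, -0.19, 1.03],"angular":[0.0, 0.0, 0.0],"hand":-1},{"translation":[0.05, -0.27, 1.01],"angular":[0.0, 0.0, 0.0],"hand":-1},{"translation":[0.06, -0.34, 0.98],"angular":[0.0, 0.0, 0.0],"hand":-1},{"translation":[0.08, -0.41, 0.96],"angular":[0.0, 0.0, 0.0],"hand":-1},{"translation":[0.09, -0.48, 0.93],"angular":[0.0, 0.0, 0.0],"hand":-1},{"translation":[0.11, -0.55, 0.89],"angular":[0.0, 0.0, 0.0],"hand":-1},{"translation":[0.11, -0.61, 0.84],"angular":[0.0, 0.0, 0.0],"hand":-1},{"translation":[0.13, -0.67, 0.79],"angular":[0.0, 0.0, 0.0],"hand":-1},{"translation":[0.14, -0.73, 0.74],"angular":[0.0, 0.0, 0.0],"hand":-1},{"translation":[0.15, -0.78, 0.69],"angular":[0.0, 0.0, 0.0],"hand":-1},{"translation":[0.16, -0.82, 0.62],"angular":[0.0, 0.0, 0.0],"hand":-1},{"translation":[0.16, -0.88, 0.55],"angular":[0.0, 0.0, 0.0],"hand":-1},
 [ 0.527961   -0.010846    0.15614356]
```

First a small lift to confirm that the plate is unlocked.

```bash
python3 -m pendant '[{"translation":[0.01,-0.04,1],"angular":[0,0,0],"hand":-1},{"translation":[0.02,-0.11,1],"angular":[0,0,0],"hand":-1},{"translation":[0.04,-0.19,1],"angular":[0,0,0],"hand":-1},{"translation":[0.05,-0.27,1],"angular":[0,0,0],"hand":-1},{"translation":[0,0,0],"angular":[0,0,0],"hand":-1}]' 25
```

```text
time: 21.55
ee_pos: [0.5157, 0.052, 0.0757]
eef_rot: [0.704, 0.069, -0.704, 0.069]
ft_force: [-0.0, -2.4, -1.6]
width: 0.0113
```

```bash
python3 - <<'E'
from h import *
im=r.camera('wrist');cv2.imwrite('pics/s_w.png',im[:,:,::-1])
im=r.camera('scene')[:,:,::-1];cv2.imwrite('pics/s_s.png',cv2.resize(im[190:330,220:370],None,fx=4.2,fy=4.2,interpolation=cv2.INTER_CUBIC))
E
```

```text
(no output)
```

View pics/s_s.png

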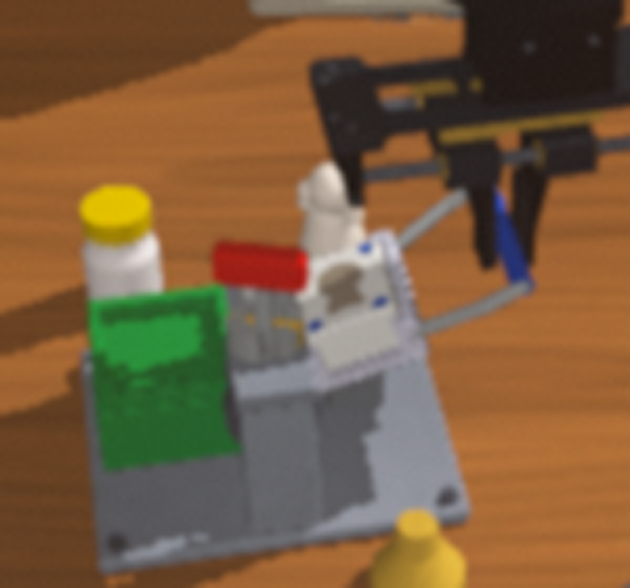

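```bash
python3 swing.py 17 90 18 "[.5157,.0520,.0757]"
```

```text
{"translation":[0.09, -0.33, 0.95],"angular":[0.0, 0.0, 0.0],"hand":-1},{"translation":[0.07, -0.38, 0.91],"angular":[0.0, 0.0, 0.0],"hand":-1},{"translation":[0.09, -0.44, 0.88],"angular":[0.0, 0.0, 0.0],"hand":-1},{"translation":[0.09, -0.51, 0.85],"angular":[0.0, 0.0, 0.0],"hand":-1},{"translation":[0.11, -0.56, 0.81],"angular":[0.0, 0.0, 0.0],"hand":-1},{"translation":[0.12, -0.61, 0.77],"angular":[0.0, 0.0, 0.0],"hand":-1},{"translation":[0.12, -0.67, 0.72],"angular":[0.0, 0.0, 0.0],"hand":-1},{"translation":[0.14, -0.72, 0.67],"angular":[0.0, 0.0, 0.0],"hand":-1},{"translation":[0.15, -0.76, 0.61],"angular":[0.0, 0.0, 0.0],"hand":-1},{"translation":[0.15, -0.8, 0.56],"angular":[0.0, 0.0, 0.0],"hand":-1},{"translation":[0.16, -0.82, 0.51],"angular":[0.4, 0.08, 0.0],"hand":-1},{"translation":[0.15, -0.83, 0.44],"angular":[1.0, 0.19, 0.0],"hand":-1},{"translation":[0.17, -0.85, 0.37],"angular":[1.0, 0.19, 0.0],"hand":-1},{"translation":[0.17, -0.88, 0.32],"angular":[1.0, 0.19, 0.0],"hand":-1},{"translation":[0.17, -0.9, 0.24],"angular":[1.0, 0.19, 0.0],"hand":-1},{"translation":[0.17, -0.91, 0.18],"angular":[1.0, 0.19, 0.0],"hand":-1},{"translation":[0.18, -0.92, 0.11],"angular":[1.0, 0.19, 0.0],"hand":-1},{"translation":[0.17, -0.92, 0.04],"angular":[1.0, 0.19, 0.0],"hand":-1},
 [ 0.54043606 -0.0761257   0.17513184]
```

```bash
python3 -m pendant '[{"translation":[0.09,-0.33,0.95],"angular":[0,0,0],"hand":-1},{"translation":[0.07,-0.38,0.91],"angular":[0,0,0],"hand":-1},{"translation":[0.09,-0.44,0.88],"angular":[0,0,0],"hand":-1},{"translation":[0.09,-0.51,0.85],"angular":[0,0,0],"hand":-1},{"translation":[0.11,-0.56,0.81],"angular":[0,0,0],"hand":-1},{"translation":[0.12,-0.61,0.77],"angular":[0,0,0],"hand":-1},{"translation":[0.12,-0.67,0.72],"angular":[0,0,0],"hand":-1},{"translation":[0.14,-0.72,0.67],"angular":[0,0,0],"hand":-1},{"translation":[0.15,-0.76,0.61],"angular":[0,0,0],"hand":-1},{"translation":[0.15,-0.8,0.56],"angular":[0,0,0],"hand":-1}]'
```

```text
time: 22.65
ee_pos: [0.5263, -0.0019, 0.1541]
eef_rot: [-0.703, -0.071, 0.704, -0.069]
ft_force: [-9.2, 9.4, 11.3]
width: 0.011
```

```bash
python3 -m pendant '[{"translation":[0,0,0],"angular":[0,0,0],"hand":-1}]'; python3 - <<'E'
from h import *
s=r.read_state(); print(s['torque'],R.from_quat(s['eef_rot']).as_matrix().round(3),s['joint_positions'])
im=r.camera('wrist');cv2.imwrite('pics/t_w.png',im[:,:,::-1])
im=r.camera('scene')[:,:,::-1];cv2.imwrite('pics/t_s.png',cv2.resize(im[150:330,200:400],None,fx=3.3,fy=3.3,interpolation=cv2.INTER_CUBIC))
E
```

```text
time: 22.75
ee_pos: [0.5266, -0.0029, 0.1547]
eef_rot: [-0.704, -0.071, 0.704, -0.069]
ft_force: [-11.8, 10.9, 14.6]
width: 0.0109
[ 2.46879506  2.73650734 -0.07649767] [[-0.     0.196 -0.981]
 [ 0.003 -0.981 -0.196]
 [-1.    -0.003 -0.   ]] [ 0.56828897  0.22905867 -0.72736836  1.76256158  0.15920674  1.21082244
 -1.57579808]
```

View pics/t_s.png

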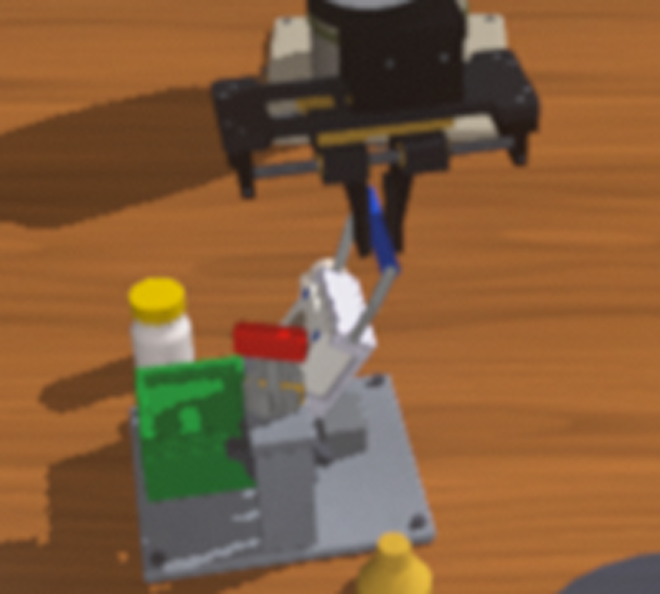

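View pics/t_w.png

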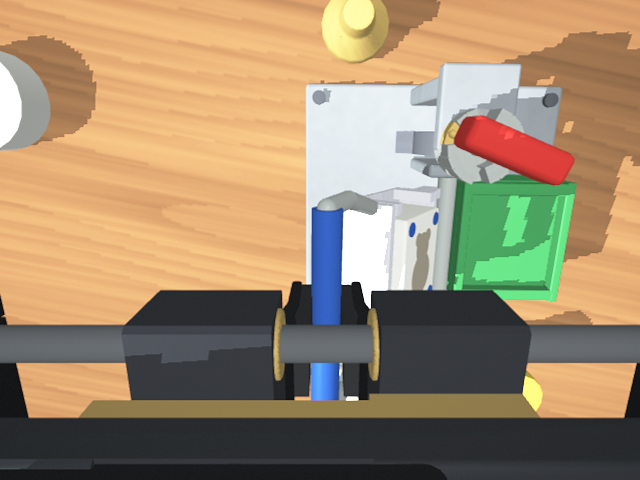

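```bash
python3 -m pendant '[{"translation":[-0.06,0.07,0.12],"angular":[0,0,0],"hand":-1},{"translation":[-0.06,0.07,0.12],"angular":[0,0,0],"hand":-1},{"translation":[0,0,0],"angular":[0,0,0],"hand":-1}]'; python3 - <<'E'
from h import *
s=r.read_state(); print(s['torque'],s['ee_pos'])
E
```

```text
time: 23.15
ee_pos: [0.5265, -0.0036, 0.1554]
eef_rot: [0.704, 0.069, -0.703, 0.069]
ft_force: [1.1, 3.6, 1.4]
width: 0.0107
[ 1.02036251  0.02123988 -0.0324732 ] [ 0.52646522 -0.0036061   0.15539705]
```

```bash
sed -i 's/L=.0271/L=.0233/; s/0 if t<60 else 30\*(t-60)\/120/0 if t<60 else 27*(t-60)\/120/' swing.py; python3 swing.py 56.4 105 12 "[.5265,-.0036,.1554]"
```

```text
{"translation":[0.16, -0.81, 0.51],"angular":[0.1, 0.02, 0.0],"hand":-1},{"translation":[0.16, -0.83, 0.46],"angular":[0.9, 0.17, 0.0],"hand":-1},{"translation":[0.16, -0.85, 0.39],"angular":[0.9, 0.17, 0.0],"hand":-1},{"translation":[0.17, -0.88, 0.33],"angular":[0.9, 0.17, 0.0],"hand":-1},{"translation":[0.17, -0.91, 0.27],"angular":[0.9, 0.17, 0.0],"hand":-1},{"translation":[0.18, -0.91, 0.19],"angular":[0.9, 0.17, 0.0],"hand":-1},{"translation":[0.18, -0.93, 0.13],"angular":[0.9, 0.17, 0.0],"hand":-1},{"translation":[0.18, -0.93, 0.06],"angular":[0.9, 0.17, 0.0],"hand":-1},{"translation":[0.17, -0.94, -0.01],"angular":[0.9, 0.17, 0.0],"hand":-1},{"translation":[0.18, -0.93, -0.08],"angular":[0.9, 0.17, 0.0],"hand":-1},{"translation":[0.18, -0.93, -0.14],"angular":[0.9, 0.17, 0.0],"hand":-1},{"translation":[0.17, -0.91, -0.22],"angular":[0.9, 0.17, 0.0],"hand":-1},
 [ 0.54713242 -0.11116655  0.17429248]
```

```bash
python3 -m pendant '[{"translation":[0.16,-0.81,0.51],"angular":[0.1,0.02,0],"hand":-1},{"translation":[0.16,-0.83,0.46],"angular":[0.9,0.17,0],"hand":-1},{"translation":[0.16,-0.85,0.39],"angular":[0.9,0.17,0],"hand":-1},{"translation":[0.17,-0.88,0.33],"angular":[0.9,0.17,0],"hand":-1},{"translation":[0.17,-0.91,0.27],"angular":[0.9,0.17,0],"hand":-1},{"translation":[0.18,-0.91,0.19],"angular":[0.9,0.17,0],"hand":-1},{"translation":[0,0,0],"angular":[0,0,0],"hand":-1}]'; python3 - <<'E'
from h import *
s=r.read_state(); print(s['torque'],s['ee_pos'])
E
```

```text
time: 23.85
ee_pos: [0.5367, -0.0583, 0.1768]
eef_rot: [-0.701, -0.097, 0.705, -0.039]
ft_force: [-1.6, 2.7, 7.5]
width: 0.0109
[0.68385433 0.28559941 0.0298775 ] [ 0.53671366 -0.05833965  0.17683517]
```

```bash
python3 -m pendant '[{"translation":[0.18,-0.93,0.18],"angular":[0.9,0.17,0],"hand":-1},{"translation":[0.18,-0.93,0.11],"angular":[0.9,0.17,0],"hand":-1},{"translation":[0.17,-0.94,-0.01],"angular":[0.9,0.17,0],"hand":-1},{"translation":[0.18,-0.93,-0.08],"angular":[0.9,0.17,0],"hand":-1},{"translation":[0.18,-0.93,-0.14],"angular":[0.9,0.17,0],"hand":-1},{"translation":[0.17,-0.91,-0.22],"angular":[0.9,0.17,0],"hand":-1},{"translation":[0,0,0],"angular":[0,0,0],"hand":-1}]'; python3 - <<'E'
from h import *
s=r.read_state(); print(s['torque'],s['ee_pos'])
im=r.camera('wrist');cv2.imwrite('pics/u_w.png',im[:,:,::-1])
im=r.camera('scene')[:,:,::-1];cv2.imwrite('pics/u_s.png',cv2.resize(im[150:330,200:400],None,fx=3.3,fy=3.3,interpolation=cv2.INTER_CUBIC))
E
```

```text
time: 24.55
ee_pos: [0.5467, -0.1142, 0.1735]
eef_rot: [-0.696, -0.13, 0.707, -0.005]
ft_force: [1.5, 0.2, 2.9]
width: 0.0109
[ 0.16721744 -0.13788844 -0.06940157] [ 0.54668829 -0.1141778   0.17351055]
```

View pics/u_s.png

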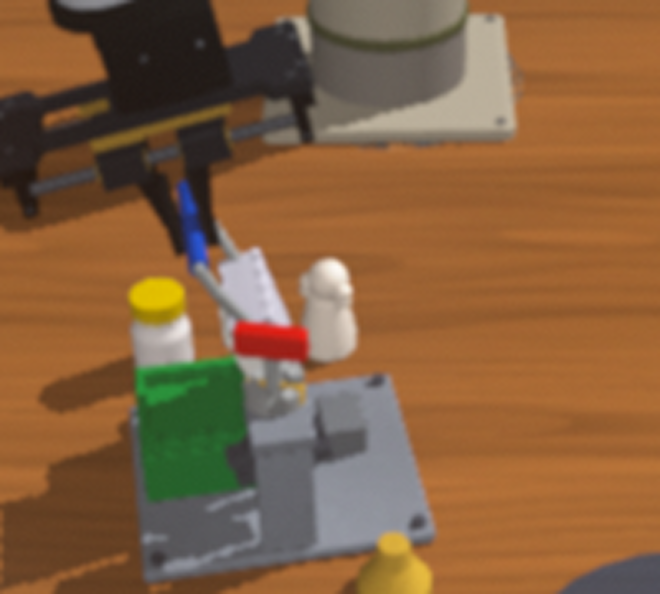

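View pics/u_w.png

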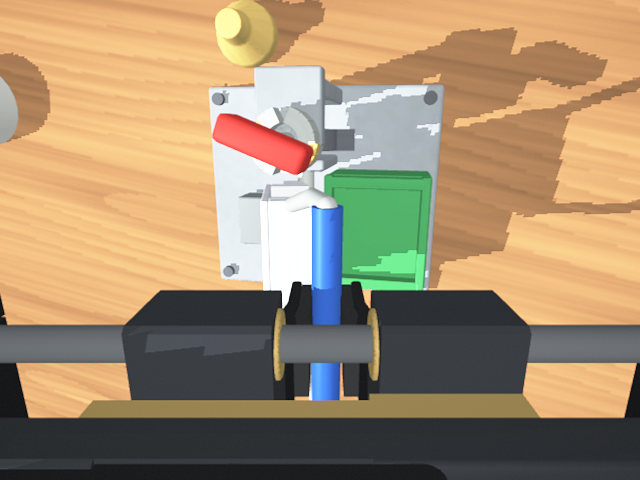

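```bash
python3 swing.py 106.2 150 13 "[.5467,-.1142,.1735]"; python3 swing.py 150 180 14
```

```text
{"translation":[0.24, -0.7, -0.24],"angular":[0.74, 0.14, 0.0],"hand":-1},{"translation":[0.13, -0.73, -0.3],"angular":[0.74, 0.14, 0.0],"hand":-1},{"translation":[0.14, -0.7, -0.33],"angular":[0.74, 0.14, 0.0],"hand":-1},{"translation":[0.13, -0.69, -0.38],"angular":[0.74, 0.14, 0.0],"hand":-1},{"translation":[0.13, -0.66, -0.42],"angular":[0.74, 0.14, 0.0],"hand":-1},{"translation":[0.12, -0.63, -0.46],"angular":[0.74, 0.14, 0.0],"hand":-1},{"translation":[0.11, -0.61, -0.5],"angular":[0.74, 0.14, 0.0],"hand":-1},{"translation":[0.11, -0.58, -0.54],"angular":[0.74, 0.14, 0.0],"hand":-1},{"translation":[0.11, -0.54, -0.57],"angular":[0.74, 0.14, 0.0],"hand":-1},{"translation":[0.09, -0.51, -0.61],"angular":[0.74, 0.14, 0.0],"hand":-1},{"translation":[0.1, -0.47, -0.63],"angular":[0.74, 0.14, 0.0],"hand":-1},{"translation":[0.08, -0.44, -0.67],"angular":[0.74, 0.14, 0.0],"hand":-1},{"translation":[0.07, -0.4, -0.69],"angular":[0.74, 0.14, 0.0],"hand":-1},
 [ 0.5623437  -0.19076444  0.11014014]
{"translation":[0.04, -0.23, -0.45],"angular":[0.47, 0.09, 0.0],"hand":-1},{"translation":[
[... 291 characters left out ...]
ation":[0.02, -0.14, -0.49],"angular":[0.47, 0.09, 0.0],"hand":-1},{"translation":[0.03, -0.13, -0.5],"angular":[0.47, 0.09, 0.0],"hand":-1},{"translation":[0.02, -0.1, -0.5],"angular":[0.47, 0.09, 0.0],"hand":-1},{"translation":[0.02, -0.09, -0.5],"angular":[0.47, 0.09, 0.0],"hand":-1},{"translation":[0.01, -0.07, -0.51],"angular":[0.47, 0.09, 0.0],"hand":-1},{"translation":[0.01, -0.05, -0.51],"angular":[0.47, 0.09, 0.0],"hand":-1},{"translation":[0.0, -0.03, -0.51],"angular":[0.47, 0.09, 0.0],"hand":-1},{"translation":[0.01, -0.01, -0.52],"angular":[0.47, 0.09, 0.0],"hand":-1},{"translation":[-0.01, 0.0, -0.51],"angular":[0.47, 0.09, 0.0],"hand":-1},
 [ 0.56539251 -0.20671831  0.04123955]
```

```bash
python3 -m pendant '[{"translation":[0.18,-0.7,-0.24],"angular":[0.74,0.14,0],"hand":-1},{"translation":[0.15,-0.73,-0.3],"angular":[0.74,0.14,0],"hand":-1},{"translation":[0.14,-0.7,-0.33],"angular":[0.74,0.14,0],"hand":-1},{"translation":[0.13,-0.69,-0.38],"angular":[0.74,0.14,0],"hand":-1},{"translation":[0.13,-0.66,-0.42],"angular":[0.74,0.14,0],"hand":-1},{"translation":[0.12,-0.63,-0.46],"angular":[0.74,0.14,0],"hand":-1},{"translation":[0.11,-0.61,-0.5],"angular":[0.74,0.14,0],"hand":-1},{"translation":[0.11,-0.58,-0.54],"angular":[0.74,0.14,0],"hand":-1},{"translation":[0,0,0],"angular":[0,0,0],"hand":-1}]'
```

```text
time: 25.55
ee_pos: [0.5565, -0.1658, 0.1409]
eef_rot: [-0.687, -0.167, 0.706, 0.032]
ft_force: [-4.3, -1.7, 0.9]
width: 0.011
```

```bash
python3 -m pendant '[{"translation":[0.09,-0.54,-0.57],"angular":[0.74,0.14,0],"hand":-1},{"translation":[0.09,-0.51,-0.61],"angular":[0.74,0.14,0],"hand":-1},{"translation":[0.1,-0.47,-0.63],"angular":[0.74,0.14,0],"hand":-1},{"translation":[0.08,-0.44,-0.67],"angular":[0.74,0.14,0],"hand":-1},{"translation":[0.07,-0.4,-0.69],"angular":[0.74,0.14,0],"hand":-1},{"translation":[0,0,0],"angular":[0,0,0],"hand":-1}]'; python3 - <<'E'
from h import *
im=r.camera('scene')[:,:,::-1];cv2.imwrite('pics/v_s.png',cv2.resize(im[150:330,200:400],None,fx=3.3,fy=3.3,interpolation=cv2.INTER_CUBIC))
E
```

```text
time: 26.15
ee_pos: [0.5608, -0.1886, 0.1097]
eef_rot: [-0.682, -0.19, 0.704, 0.055]
ft_force: [-4.7, -1.9, 1.6]
width: 0.0115
```

View pics/v_s.png

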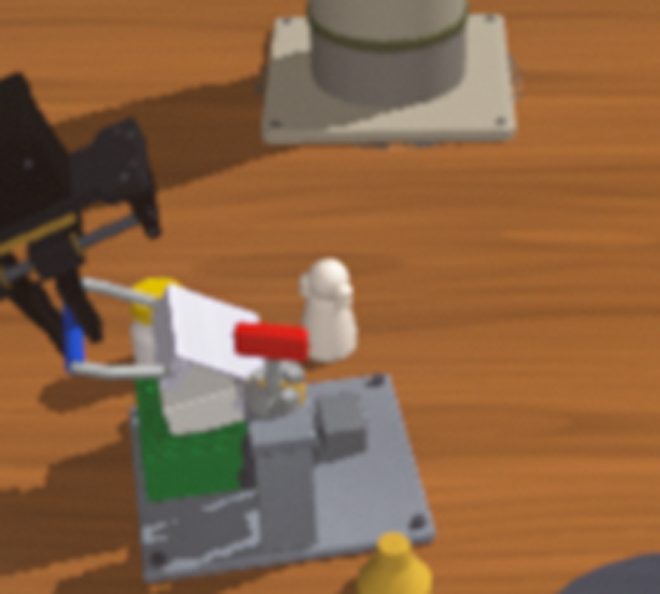

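```bash
python3 -m pendant '[{"translation":[0.02,-0.23,-0.45],"angular":[0.47,0.09,0],"hand":-1},{"translation":[0.03,-0.21,-0.46],"angular":[0.47,0.09,0],"hand":-1},{"translation":[0.04,-0.2,-0.47],"angular":[0.47,0.09,0],"hand":-1},{"translation":[0.04,-0.18,-0.48],"angular":[0.47,0.09,0],"hand":-1},{"translation":[0.03,-0.16,-0.48],"angular":[0.47,0.09,0],"hand":-1},{"translation":[0.02,-0.14,-0.49],"angular":[0.47,0.09,0],"hand":-1},{"translation":[0.03,-0.13,-0.5],"angular":[0.47,0.09,0],"hand":-1},{"translation":[0,0,0],"angular":[0,0,0],"hand":-1}]'; python3 - <<'E'
from h import *
im=r.camera('scene')[:,:,::-1];cv2.imwrite('pics/w_s.png',cv2.resize(im[150:330,200:400],None,fx=3.3,fy=3.3,interpolation=cv2.INTER_CUBIC))
E
```

```text
time: 27.0
ee_pos: [0.5632, -0.2008, 0.0774]
eef_rot: [-0.676, -0.21, 0.702, 0.075]
ft_force: [-4.8, -0.8, 0.0]
width: 0.0112
```

View pics/w_s.png

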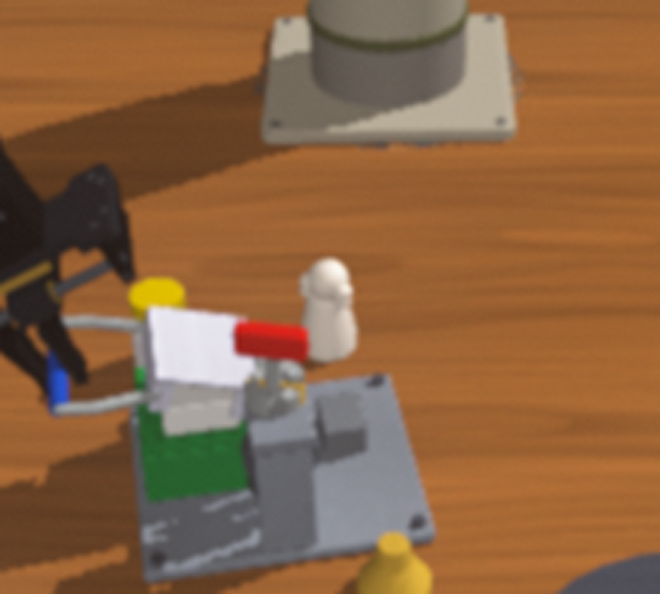

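```bash
python3 -m pendant '[{"translation":[0.01,-0.1,-0.5],"angular":[0.47,0.09,0],"hand":-1},{"translation":[0.01,-0.09,-0.5],"angular":[0.47,0.09,0],"hand":-1},{"translation":[0.01,-0.07,-0.51],"angular":[0.47,0.09,0],"hand":-1},{"translation":[0.01,-0.05,-0.5],"angular":[0.47,0.09,0],"hand":-1},{"translation":[0,0,0],"angular":[0,0,0],"hand":-1}]'; python3 - <<'E'
from h import *
im=r.camera('scene')[:,:,::-1];cv2.imwrite('pics/x_s.png',cv2.resize(im[200:330,200:350],None,fx=4.5,fy=4.5,interpolation=cv2.INTER_CUBIC))
E
```

```text
time: 27.55
ee_pos: [0.5638, -0.204, 0.0574]
eef_rot: [-0.673, -0.221, 0.701, 0.086]
ft_force: [-4.8, -2.1, 0.8]
width: 0.0113
```

View pics/x_s.png

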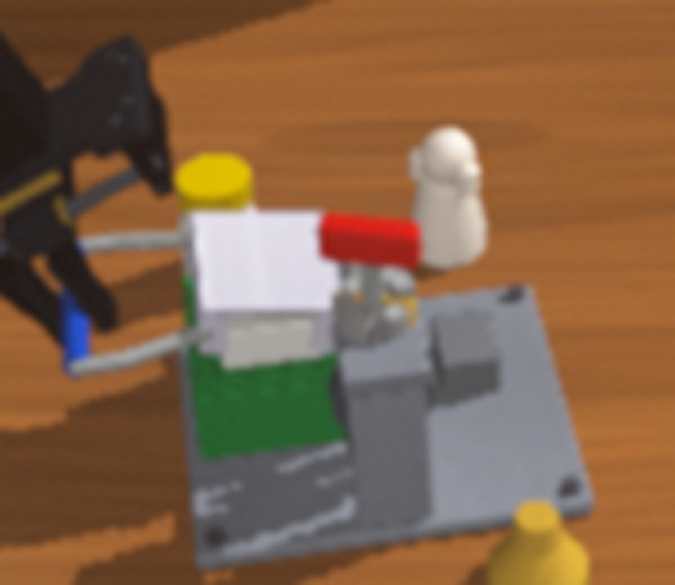

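```bash
python3 -m pendant '[{"translation":[0.0,-0.04,-0.4],"angular":[0.3,0.06,0],"hand":-1},{"translation":[0,-0.02,-0.4],"angular":[0.3,0.06,0],"hand":-1},{"translation":[0,-0.01,-0.3],"angular":[0.3,0.06,0],"hand":-1},{"translation":[0,0,0],"angular":[0,0,0],"hand":-1}]'
python3 -m pendant '[{"translation":[0,0,-0.2],"angular":[0.3,0.06,0],"hand":-1},{"translation":[0,0,-0.2],"angular":[0,0,0],"hand":-1},{"translation":[0,0,0],"angular":[0,0,0],"hand":-1}]'
python3 - <<'E'
from h import *
im=r.camera('wrist');cv2.imwrite('pics/y_w.png',im[:,:,::-1])
im=r.camera('scene')[:,:,::-1];cv2.imwrite('pics/y_s.png',cv2.resize(im[200:330,200:350],None,fx=4.5,fy=4.5,interpolation=cv2.INTER_CUBIC))
E
```

```text
time: 28.0
ee_pos: [0.5639, -0.2046, 0.0467]
eef_rot: [-0.671, -0.226, 0.7, 0.092]
ft_force: [-5.1, -2.0, -0.0]
width: 0.0108
time: 28.3
ee_pos: [0.5639, -0.2047, 0.0429]
eef_rot: [-0.671, -0.228, 0.7, 0.093]
ft_force: [-4.0, -2.5, 0.3]
width: 0.0112
```

View pics/y_s.png

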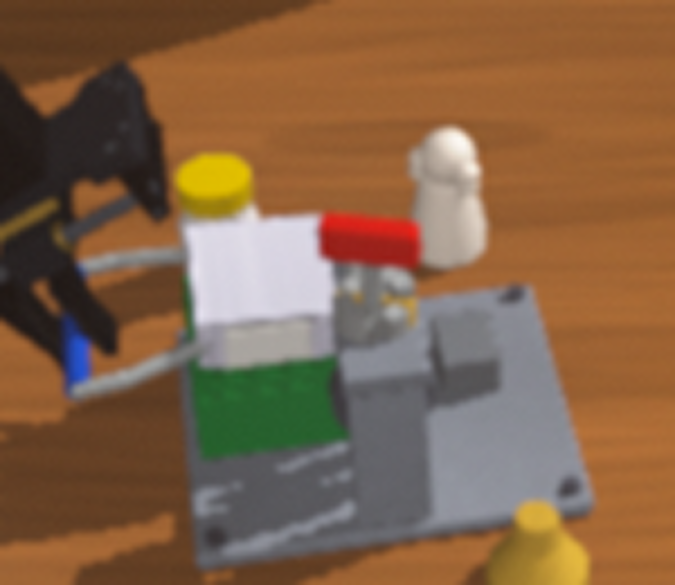

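View pics/y_w.png

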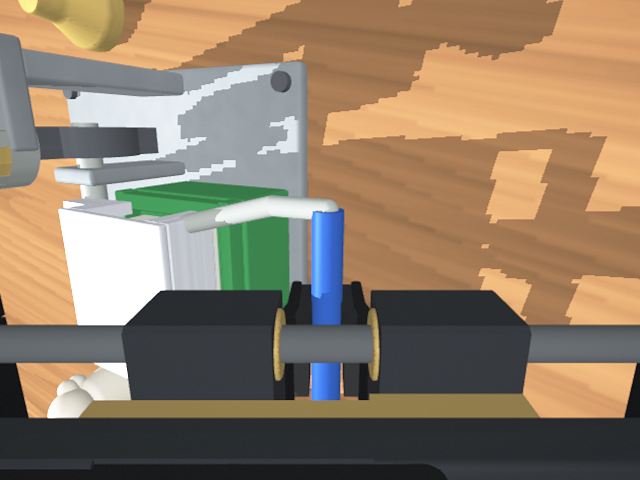

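```bash
python3 -m pendant '[{"translation":[0,0,-0.15],"angular":[0,0,0],"hand":-1},{"translation":[0,0,-0.15],"angular":[0,0,0],"hand":-1},{"translation":[0,0,0],"angular":[0,0,0],"hand":-1}]'
```

```text
time: 28.7
ee_pos: [0.5639, -0.2047, 0.04]
eef_rot: [-0.671, -0.228, 0.7, 0.093]
ft_force: [-4.8, -3.4, 0.3]
width: 0.0112
```

```bash
python3 -m pendant '[{"translation":[0,0,-0.15],"angular":[0,0,0],"hand":-1},{"translation":[0,0,-0.1],"angular":[0,0,0],"hand":-1},{"translation":[0,0,0],"angular":[0,0,0],"hand":-1}]'
python3 -m pendant '[{"translation":[0,0,-0.1],"angular":[0,0,0],"hand":-1},{"translation":[0,0,-0.1],"angular":[0,0,0],"hand":-1},{"translation":[0,0,0],"angular":[0,0,0],"hand":-1}]'
```

```text
time: 29.0
ee_pos: [0.5639, -0.2047, 0.0375]
eef_rot: [-0.671, -0.228, 0.7, 0.093]
ft_force: [-4.4, -2.6, -0.1]
width: 0.0109
time: 29.3
ee_pos: [0.564, -0.2047, 0.036]
eef_rot: [-0.671, -0.228, 0.7, 0.093]
ft_force: [-6.9, -3.4, 4.0]
width: 0.0108
```

```bash
python3 -m pendant '[{"translation":[0,0,-0.1],"angular":[0,0,0],"hand":-1},{"translation":[0,0,0],"angular":[0,0,0],"hand":-1}]'
python3 - <<'E'
from h import *
im=r.camera('wrist');cv2.imwrite('pics/z_w.png',im[:,:,::-1])
im=r.camera('scene')[:,:,::-1];cv2.imwrite('pics/z_s.png',cv2.resize(im[200:330,200:350],None,fx=4.5,fy=4.5,interpolation=cv2.INTER_CUBIC))
E
```

```text
time: 29.5
ee_pos: [0.564, -0.2047, 0.0359]
eef_rot: [-0.671, -0.228, 0.7, 0.093]
ft_force: [-9.0, -3.1, 11.0]
width: 0.011
```

View pics/z_s.png

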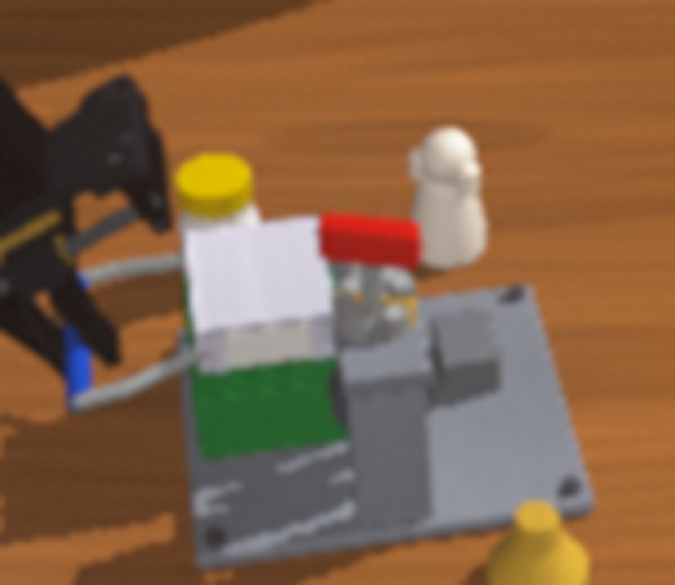

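```bash
python3 -m pendant '[{"translation":[0,0,0.12],"angular":[0,0,0],"hand":-1},{"translation":[0,0,0],"angular":[0,0,0],"hand":-0.6},{"translation":[0,0,0],"angular":[0,0,0],"hand":-0.3},{"translation":[0,0,0],"angular":[0,0,0],"hand":-0.1},{"translation":[0,0,0],"angular":[0,0,0],"hand":-0.1},{"translation":[0,0,0],"angular":[0,0,0],"hand":-0.1}]'
python3 - <<'E'
from h import *
im=r.camera('wrist');cv2.imwrite('pics/A_w.png',im[:,:,::-1])
im=r.camera('scene')[:,:,::-1];cv2.imwrite('pics/A_s.png',cv2.resize(im[200:330,200:350],None,fx=4.5,fy=4.5,interpolation=cv2.INTER_CUBIC))
s=r.read_state();M=R.from_quat(s['eef_rot']).as_matrix();print(M.round(3))
E
```

```text
time: 30.2
ee_pos: [0.5642, -0.2043, 0.0353]
eef_rot: [-0.671, -0.228, 0.699, 0.094]
ft_force: [-0.2, 0.5, -0.0]
width: 0.0367
[[-0.083  0.175 -0.981]
 [ 0.438 -0.878 -0.193]
 [-0.895 -0.445 -0.004]]
```

View pics/A_w.png

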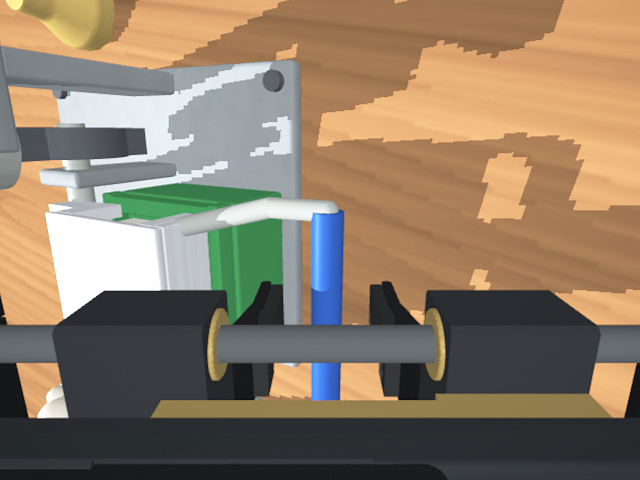

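```bash
python3 -m pendant '[{"translation":[0.08,-0.44,0.9],"angular":[0,0,0],"hand":-0.1},{"translation":[0.16,-0.88,1.8],"angular":[0,0,0],"hand":-0.1},{"translation":[0.24,-1.32,2.7],"angular":[0,0,0],"hand":-0.1},{"translation":[0.24,-1.32,2.7],"angular":[0,0,0],"hand":-0.1},{"translation":[0.2,-1.1,2.5],"angular":[0,0,0],"hand":-0.1},{"translation":[0,-2,4],"angular":[-5,-1,0],"hand":-0.1},{"translation":[-0.5,-3,4],"angular":[-7,-1.3,0],"hand":0},{"translation":[-1,-3,3],"angular":[-7,-1.3,0],"hand":0},{"translation":[-2,-4,1],"angular":[-7,-1.3,0],"hand":0},{"translation":[-3,-4,0],"angular":[0,0,0],"hand":0},{"translation":[0,0,0],"angular":[0,0,0],"hand":0},{"translation":[0,0,0],"angular":[0,0,0],"hand":0}]'
python3 - <<'E'
from h import *
im=r.camera('wrist');cv2.imwrite('pics/B_w.png',im[:,:,::-1])
a=r.camera('scene')[:,:,::-1];cv2.imwrite('pics/B_s.png',cv2.resize(a[200:330,200:350],None,fx=4.5,fy=4.5,interpolation=cv2.INTER_CUBIC))
a=r.camera('top')[:,:,::-1];cv2.imwrite('pics/B_t.png',cv2.resize(a[180:330,200:440],None,fx=3.3,fy=3.3,interpolation=cv2.INTER_CUBIC))
E
```

```text
time: 31.5
ee_pos: [0.5069, -0.4164, 0.2617]
eef_rot: [-0.704, -0.068, 0.704, -0.068]
ft_force: [1.2, 1.3, 0.4]
width: 0.0434
```

View pics/B_s.png

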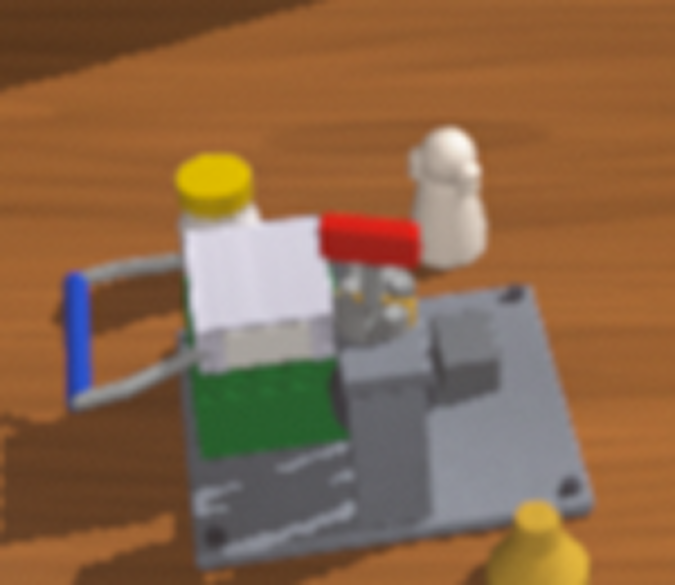

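View pics/B_t.png

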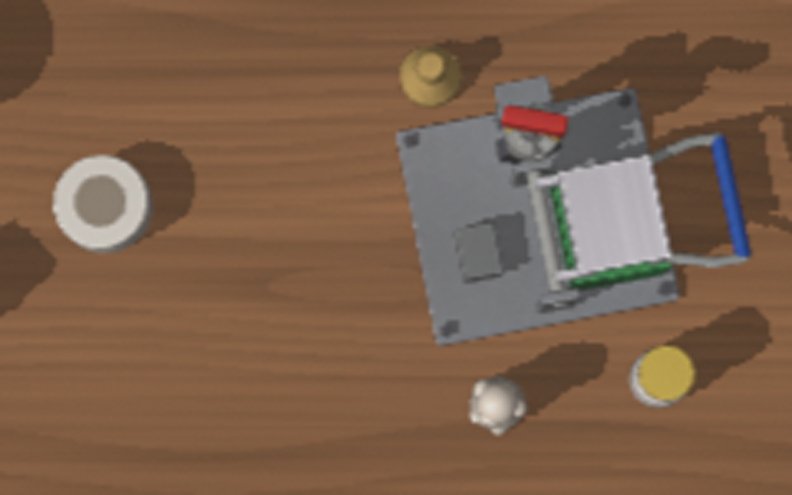

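View pics/B_w.png

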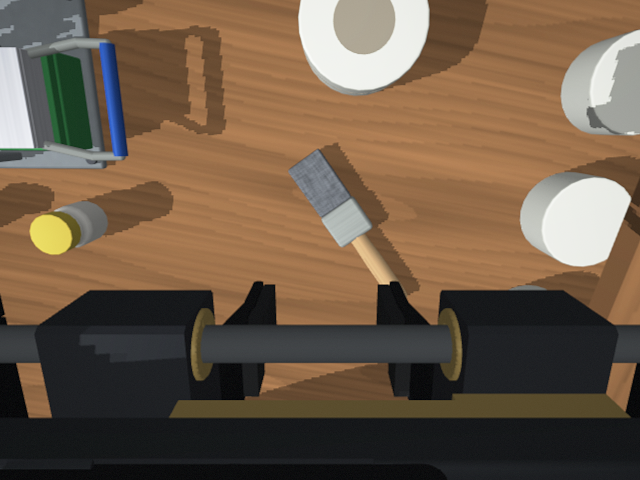

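```bash
python3 - <<'E'
from h import *
Rj=R.from_euler('z',.1888);O=np.array([.5408,-.0806,0])
for th in (180,176,172):
    a=np.radians(th); p=Rj.apply([0,.14*np.cos(a),.062+.14*np.sin(a)])+O
    q=Rj.apply([0,.083*np.cos(a)-(-.028)*np.sin(a)*-1,.062])+O
    print(th,proj('scene',p),proj('top',p))
print('obs scene 275.6 217.3 top 239.7 421.8')
A=[cam(c)[0]@np.c_[cam(c)[1],cam(c)[2]] for c in('scene','top')]
X=cv2.triangulatePoints(A[0],A[1],np.array([217.3,275.6]),np.array([421.8,239.7]));print((X[:3]/X[3]).T, )
# reference: same method at start for the handle
X=cv2.triangulatePoints(A[0],A[1],np.array([230+406/3.6,220+140/3.6]),np.array([210+378/3.8,195+250/3.8]));print('start',(X[:3]/X[3]).T)
for c in('scene','top'): print(c,[(d['point'],d['confidence']) for d in r.mark_of(c,'handle')],[(d['point'],d['confidence']) for d in r.mark_of(c,'mould')])
E
```

```text
180 [[275.10371578 216.44914177]] [[238.9687483  421.92601734]]
176 [[271.65640767 215.98108434]] [[238.32684161 422.37101341]]
172 [[268.14749535 215.8292839 ]] [[237.7335396  422.54472937]]
obs scene 275.6 217.3 top 239.7 421.8
[[ 0.56561311 -0.21764972  0.05937155]]
start [[0.51463015 0.05904484 0.06193001]]
scene [([279.1, 216.7], 0.61)] [([265.1, 258.7], 0.49)]
top [([239.1, 423.1], 0.95)] []
```

```bash
python3 - <<'E'
from h import *
Rj=R.from_euler('z',.1888);O=np.array([.5408,-.0806,0])
im=r.camera('scene')[:,:,::-1]
s=12;r0,c0=255,235
z=cv2.resize(im[r0:r0+40,c0:c0+55],None,fx=s,fy=s,interpolation=cv2.INTER_CUBIC); raw=z.copy()
def dr(pts,col):
    q=proj('scene',Rj.apply(np.array(pts))+O); 
    cv2.polylines(z,[np.int32([[(b-c0+.5)*s,(a-r0+.5)*s] for a,b in q])],True,col,1)
for b,t,col in((.050,.078,(0,0,255)),(.060,.088,(255,0,0))):
    dr([(.03,-.0493-.025,b),(.03,-.0493+.025,b),(.03,-.0493+.025,t),(.03,-.0493-.025,t)],col)
dr([(.0335,-.0493-.031,.06),(.0335,-.0493+.031,.06),(-.0335,-.0493+.031,.06),(-.0335,-.0493-.031,.06)],(0,255,255))
dr([(.0378,-.083,.090),(.0378,-.016,.090),(.0378,-.016,.086),(.0378,-.083,.086)],(255,0,255))
cv2.imwrite('pics/C.png',np.vstack([raw[:290],z[:290]]))
E
```

```text
(no output)
```

View pics/C.png

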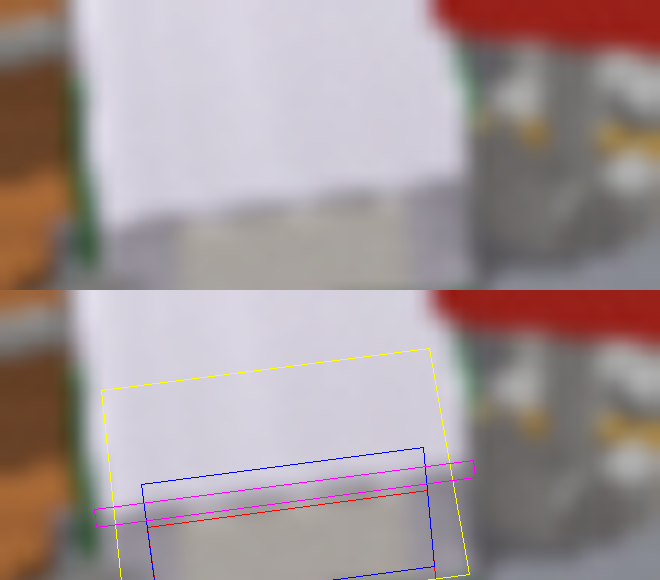

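```bash
python3 -c "
from bench import r
print(r.read_state()['time'], r.close_job())"
```

```text
the job is handed in; nothing more can be done
31.9 None
```

The job was done in the order asked and handed in at 31.9 s of the 67 s allowed. The close call gave no verdict.

- **Mould:** I set the blue-dotted mould face up on the floor of the pocket and opened the fingers.
- **Knob:** I raised the red knob 15 mm and turned it about 68.5°. It then sat down in the rest notch about 8.5 mm up, and it stayed there when I let go.
- **Swing:** I took the plate over by its handle, gripped the whole way, to a firm stop at about 11 N. I then opened the fingers and backed the arm well clear.

**Last checks:**
- Two cameras put the handle bar at (0.566, -0.218, 0.059) m. That fits the 180° projection to within about 1 px, so the plate is fully over.
- The visible side of the mould and the plate edge match the mould seated in the nest. This is indirect, because the plate hides the recess itself.
- In the pictures the knob is still parked, and the puppy, jar, cone weight and round mould look unmoved.

**What disagreed along the way:**
- **Finger length:** The fingertips end about 32 mm short of the stated position relative to the TCP. My first closing on the mould passed above it and missed; I corrected for this everywhere afterwards.
- **Handle slip:** The bar slid about 4 mm in the fingers early in the swing, and the force rose to about 21 N. I eased that off and re-aimed the rest of the arc. Side forces of up to about 9 N came and went later in the swing.
- **Handle detector:** In the scene camera, the detector placed the handle about 4 px lower than my own reading.

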